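# Pack a tiler's kit: the loaded tin and the ordered border strips

### The job

Pack the grey kit tray for the next tiling job: stand the one loaded tin (three look alike; lift them to tell which is heavy) in the tray's tin well, and lay every border strip of the ordered colour, which is that of the sample tile lying on the clipboard, flat at the bottom of a slot of its own. Put the strips of the other colour back in the cardboard stock box, leave the empty tins standing on the bench, and do not disturb the stone, tape, mug, hammer or spatula.

Things in the scene. Friction and masses are not known exactly. Their poses are not given: they have to be found in the camera images.
- tray: grey plastic kit tray fixed to the bench, 200 mm (its x) by 212 mm (its y), origin at the centre of its underside. Its recessed floor is 6 mm above the bench, its rim and ribs 14 mm above the bench (8 mm above its floor). Three strip slots, each 134 x 46 mm, and one tin well, 94 mm (tray x) by 64 mm (tray y).
- slot_left (a point): centre of the floor of the slot at the tray's +y side; this slot's length runs along the tray's x
- slot_right (a point): centre of the floor of the slot at the tray's -y side; this slot's length runs along the tray's x
- slot_cross (a point): centre of the floor of the slot at the tray's -x side (towards the robot); this slot's length runs along the tray's y
- well (a point): centre of the floor of the tin well, between the left and right slots; its 94 mm length runs along the tray's x
- stock_box: shallow open cardboard stock box fixed to the bench, 128 mm (its x) by 158 mm (its y), 28 mm high, walls and floor 4 mm thick, empty at the start; origin at the centre of its underside. Strips fit in it lengthwise along its y, and may lie on one another.
- clipboard: black clipboard with white paper and a steel clip, 110 x 160 mm, fixed, lying at the far side of the bench, origin at the centre of its underside. The sample tile lying on it is the ordered colour. (The other sample tile lies on a plywood offcut board and does not count.)
- sample_blue: blue square sample tile, 80 x 80 x 8 mm, fixed; origin at the centre of its underside
- sample_terra: terracotta square sample tile, 80 x 80 x 8 mm, fixed; origin at the centre of its underside
- tin_a_c (a point): centre (27.5 mm above its underside) of a closed tin with a yellow lid, 50 mm (its x) by 80 mm (its y) by 55 mm high. Of the three look-alike tins one is loaded, about 0.55 to 0.75 kg; the other two are empty, about 0.13 to 0.17 kg. They may stand anywhere among the strips.
- tin_b_c (a point): centre (27.5 mm above its underside) of a closed tin with a yellow lid, 50 mm (its x) by 80 mm (its y) by 55 mm high. Of the three look-alike tins one is loaded, about 0.55 to 0.75 kg; the other two are empty, about 0.13 to 0.17 kg. They may stand anywhere among the strips.
- tin_c_c (a point): centre (27.5 mm above its underside) of a closed tin with a yellow lid, 50 mm (its x) by 80 mm (its y) by 55 mm high. Of the three look-alike tins one is loaded, about 0.55 to 0.75 kg; the other two are empty, about 0.13 to 0.17 kg. They may stand anywhere among the strips.
- blue1_c (a point): centre (8 mm above its underside) of a blue ceramic border strip, 120 mm (its x) by 32 mm (its y) by 16 mm thick, 0.14 kg; may be absent
- blue2_c (a point): centre (8 mm above its underside) of a blue ceramic border strip, 120 mm (its x) by 32 mm (its y) by 16 mm thick, 0.14 kg; may be absent
- blue3_c (a point): centre (8 mm above its underside) of a blue ceramic border strip, 120 mm (its x) by 32 mm (its y) by 16 mm thick, 0.14 kg; may be absent
- terra1_c (a point): centre (8 mm above its underside) of a terracotta ceramic border strip, 120 mm (its x) by 32 mm (its y) by 16 mm thick, 0.14 kg; may be absent
- terra2_c (a point): centre (8 mm above its underside) of a terracotta ceramic border strip, 120 mm (its x) by 32 mm (its y) by 16 mm thick, 0.14 kg; may be absent
- terra3_c (a point): centre (8 mm above its underside) of a terracotta ceramic border strip, 120 mm (its x) by 32 mm (its y) by 16 mm thick, 0.14 kg; may be absent
- stone: green rubbing stone, 90 x 50 x 32 mm, a bystander; origin on its underside
- tape: yellow roll of tape lying flat, 60 mm across, 25 mm high, a bystander; origin on its underside
- mug: white mug, 85 mm high, a bystander; origin on its underside
- hammer: hammer lying on the bench, a bystander; origin on its underside
- spatula: spatula lying on the bench, a bystander; origin on its underside
There are look-alikes about, which are no part of the job. Leave any pink or yellow look-alike of the part that bears terra1_c alone. What is shaped like the part that bears tin_b_c but black is not meant.

How it is judged:
At the end, for the whole second after the job is handed in: At rest: loaded tin (over 3.5 N on the tray) upright on the well's floor (within 18 mm, 0.1 rad); each ordered strip flat on a slot's floor (16 mm, 0.12 rad, not propped); the other strips in the stock box (centres within 50 mm of its centre); empty tins upright on the bench (((horizontal distance between tin_a_c and well below 0.018 m and z of tin_a_c in the frame of well below 0.031 m and angle between tin_a_c's own z axis and vertical below 0.1 rad and contact force between tin_a and tray above 3.5 N and linear speed of tin_a below 0.02 m/s) or (horizontal distance between tin_b_c and well below 0.018 m and z of tin_b_c in the frame of well below 0.031 m and angle between tin_b_c's own z axis and vertical below 0.1 rad and contact force between tin_b and tray above 3.5 N and linear speed of tin_b below 0.02 m/s) or (horizontal distance between tin_c_c and well below 0.018 m and z of tin_c_c in the frame of well below 0.031 m and angle between tin_c_c's own z axis and vertical below 0.1 rad and contact force between tin_c and tray above 3.5 N and linear speed of tin_c below 0.02 m/s)) and ((horizontal distance between tin_a_c and well below 0.018 m and z of tin_a_c in the frame of well below 0.031 m and angle between tin_a_c's own z axis and vertical below 0.1 rad and contact force between tin_a and tray above 3.5 N and linear speed of tin_a below 0.02 m/s) or ((height (world z) of tin_a_c below 0.0305 m or horizontal distance between tin_a_c and well above 0.2 m) and linear speed of tin_a below 0.02 m/s and angle between tin_a_c's own z axis and vertical below 0.15 rad)) and ((horizontal distance between tin_b_c and well below 0.018 m and z of tin_b_c in the frame of well below 0.031 m and angle between tin_b_c's own z axis and vertical below 0.1 rad and contact force between tin_b and tray above 3.5 N and linear speed of tin_b below 0.02 m/s) or ((height (world z) of tin_b_c below 0.0305 m or horizontal distance between tin_b_c and well above 0.2 m) and linear speed of tin_b below 0.02 m/s and angle between tin_b_c's own z axis and vertical below 0.15 rad)) and ((horizontal distance between tin_c_c and well below 0.018 m and z of tin_c_c in the frame of well below 0.031 m and angle between tin_c_c's own z axis and vertical below 0.1 rad and contact force between tin_c and tray above 3.5 N and linear speed of tin_c below 0.02 m/s) or ((height (world z) of tin_c_c below 0.0305 m or horizontal distance between tin_c_c and well above 0.2 m) and linear speed of tin_c below 0.02 m/s and angle between tin_c_c's own z axis and vertical below 0.15 rad)) and linear speed of each of blue1, blue2, blue3, terra1, terra2, terra3 below 0.02 m/s and ((horizontal distance between sample_blue and clipboard below 0.06 m and ((horizontal distance between blue1_c and slot_left below 0.016 m and angle between the x axis of blue1_c and the x axis of tray, either way round below 0.12 rad) or (horizontal distance between blue1_c and slot_right below 0.016 m and angle between the x axis of blue1_c and the x axis of tray, either way round below 0.12 rad) or (horizontal distance between blue1_c and slot_cross below 0.016 m and angle between the x axis of blue1_c and the y axis of tray, either way round below 0.12 rad)) and z of each of blue1_c, blue2_c, blue3_c in the frame of slot_left below 0.0105 m and ((horizontal distance between blue2_c and slot_left below 0.016 m and angle between the x axis of blue2_c and the x axis of tray, either way round below 0.12 rad) or (horizontal distance between blue2_c and slot_right below 0.016 m and angle between the x axis of blue2_c and the x axis of tray, either way round below 0.12 rad) or (horizontal distance between blue2_c and slot_cross below 0.016 m and angle between the x axis of blue2_c and the y axis of tray, either way round below 0.12 rad)) and ((horizontal distance between blue3_c and slot_left below 0.016 m and angle between the x axis of blue3_c and the x axis of tray, either way round below 0.12 rad) or (horizontal distance between blue3_c and slot_right below 0.016 m and angle between the x axis of blue3_c and the x axis of tray, either way round below 0.12 rad) or (horizontal distance between blue3_c and slot_cross below 0.016 m and angle between the x axis of blue3_c and the y axis of tray, either way round below 0.12 rad)) and horizontal distance between each of terra1_c, terra2_c, terra3_c and stock_box below 0.05 m and height (world z) of each of terra1_c, terra2_c, terra3_c below 0.06 m) or (horizontal distance between sample_terra and clipboard below 0.06 m and ((horizontal distance between terra1_c and slot_left below 0.016 m and angle between the x axis of terra1_c and the x axis of tray, either way round below 0.12 rad) or (horizontal distance between terra1_c and slot_right below 0.016 m and angle between the x axis of terra1_c and the x axis of tray, either way round below 0.12 rad) or (horizontal distance between terra1_c and slot_cross below 0.016 m and angle between the x axis of terra1_c and the y axis of tray, either way round below 0.12 rad)) and z of each of terra1_c, terra2_c, terra3_c in the frame of slot_left below 0.0105 m and ((horizontal distance between terra2_c and slot_left below 0.016 m and angle between the x axis of terra2_c and the x axis of tray, either way round below 0.12 rad) or (horizontal distance between terra2_c and slot_right below 0.016 m and angle between the x axis of terra2_c and the x axis of tray, either way round below 0.12 rad) or (horizontal distance between terra2_c and slot_cross below 0.016 m and angle between the x axis of terra2_c and the y axis of tray, either way round below 0.12 rad)) and ((horizontal distance between terra3_c and slot_left below 0.016 m and angle between the x axis of terra3_c and the x axis of tray, either way round below 0.12 rad) or (horizontal distance between terra3_c and slot_right below 0.016 m and angle between the x axis of terra3_c and the x axis of tray, either way round below 0.12 rad) or (horizontal distance between terra3_c and slot_cross below 0.016 m and angle between the x axis of terra3_c and the y axis of tray, either way round below 0.12 rad)) and horizontal distance between each of blue1_c, blue2_c, blue3_c and stock_box below 0.05 m and height (world z) of each of blue1_c, blue2_c, blue3_c below 0.06 m))); the robot touches nothing.
It fails at once if the stone is moved by more than 5 cm (distance of stone from where it was at the start of the episode above 0.05 m).
It fails at once if the tape is moved by more than 5 cm (distance of tape from where it was at the start of the episode above 0.05 m).
It fails at once if the mug is moved by more than 5 cm (distance of mug from where it was at the start of the episode above 0.05 m).
It fails at once if the hammer is moved by more than 5 cm (distance of hammer from where it was at the start of the episode above 0.05 m).
It fails at once if the spatula is moved by more than 5 cm (distance of spatula from where it was at the start of the episode above 0.05 m).
Of blue1, blue2, blue3 only 2 to 3 are there at a start; the rules pass over those that are not, and their reading is None.
Of terra1, terra2, terra3 only 2 to 3 are there at a start; the rules pass over those that are not, and their reading is None.
At some moment in a run one of tin_a, tin_b, tin_c, blue1, blue2, blue3, terra1, terra2, terra3 may be knocked a few centimetres aside while the robot is not near it.
Once in a run the grip may slacken for a moment while it holds something.
It also fails if it takes over 210 s, if anything falls off the work surface, if the arm or the gripper's body presses on something with over 40 N, if the wrist force passes 120 N, or if a joint passes its speed limit or range.

### The arm

A 7-joint arm with a two-finger parallel gripper is mounted at the origin on the work surface. World frame = base frame: x ahead of the robot, y to its left, z up, the work surface at z = 0. Lengths are in m, angles in rad, forces in N, time in s.
With the tool pointing down it reaches from about 0.4 to 0.85 m from the base axis. Payload 10.4 kg.
Tool frame: the origin (TCP) lies midway between the tips of the shut fingers; the grasp point (between the pads) lies 19 mm behind it; z points along the fingers, y is the line along which they close (so a half turn about z gives the same grasp; the last joint's range is limited). The gripper opens to 87 mm and grips with 3 to 60 N. Pads are 19 mm wide; open, the fingers measure 117 mm over their backs; the gripper's body (75 mm by 190 mm) begins 51 mm behind the grasp point.
Start: joints at [-1.194, 0.332, -0.065, 1.46, 0.022, 1.35, -0.088], TCP at [0.243, 0.576, 0.223] pointing down, gripper open.
Joint ranges: [-2.6, 2.6], [-0.5, 2.12], [-1.47, 1.34], [0.16, 2.42], [-1.27, 4.41], [0.06, 2.06], [-2.6, 2.6]. Speed limits (rad/s): [2.22, 2.22, 2.79, 2.79, 3.14, 3.14, 3.14].

### API

Orientations are given as a 3x3 rotation matrix whose columns are the frame's x, y, z axes.
In Python, from station import get_obs, get_image, get_calibration, sign_off, find_in, tip_of gives the robot as it stands.
- The arm moves only by the tool move_arm, never from a script. Its arguments are lists of equal length, an entry for each row: "hand": the opening, from -1 (shut) to 1 (fully open); "delta_pos": the shift along the tool's x, y, z in m, a list of three; "rot": the turn, a rotation vector about the tool's x, y, z in rad, a list of three. A call has 1 to 12 rows; each row shifts and turns the commanded pose from where the row before left it, along the tool's axes as they then stand; what a row does not reach is not made up. A row lasts 1/12 s, in which the tool goes at most 41.7 mm and 7.16 degrees, less where a joint would pass 70% of its speed; a pose out of reach is approached as far as the arm can. A call is refused whole if a number of a shift passes 0.0417 or a number of a turn 0.125, either way. A call with a gripper value outside its range is refused whole. The fingers move at their own pace and stop on an object; the grip force is fixed at half the most. Time passes only in rows, so rows that do not move let the fingers close. It gives the time, the measured TCP pose, the force, the opening and the grip force at its end, in the units of the state.
- get_obs(): the state, without advancing time (a new reading comes with each control period).
- get_image(name): name is "scene" or "top" or "wrist"; returns (picture, depth): 480x640x3 uint8, red, green, blue; 480x640 float32, m along the optical axis (not along the pixel's ray), 0 where there is no reading.
- get_calibration(name): a dict with "mtx" (3x3 intrinsics, pixels), "R" (3x3) and "t" (3): a world point X has camera coordinates R X + t; the wrist camera has in their place "tool_from_camera" (4x4, takes a point from camera to tool coordinates, whose origin is the TCP and whose axes are the flange's). Camera axes: x right, y down, z forward; pixel columns grow to the right and rows downward; lengths in m; the calibration is good to about 2 mm. The wrist camera is an equidistant fisheye: a pixel r from the principal point sees the ray r / f radians off the axis. A picture is of the moment at which its call begins: read the wrist's pose just before it. get_calibration takes no time and is no camera call.
- sign_off(): hands the job in; it is judged then, once.
Trained networks look in the newest picture that a camera, given by its name, has taken for a name from the list of things; names that differ only in an ending like _2 or _b are one class to them, and where a whole thing is asked for, a point or a joint stands for the part that bears it (a point fixed in the world has none). Each returns a list of dicts, best first, with "confidence" (0 to 1); they miss things now and then, are a little off and sometimes report something else, mostly with a low value. They report only what shows in the picture. A call takes as long as a camera call. They do not tell look-alikes from the thing itself.
- find_in(camera, name): "at" ([x, y, z] in m, in world coordinates, good to about 4 mm: the middle of the surface that is visible of it).
- tip_of(camera, name): "at" ([x, y, z] in m, in world coordinates, good to about 4 mm: a listed point, or the origin of a listed thing).
The state is a dict: "clock": time; "joints": joint angles; "joint_velocities": joint speeds; "effort": joint torques, N m; "tcp_pos": TCP position; "ee_rot": TCP orientation; "ft_force": force on the tool from outside, world axes, zero at the start; "torque": the same for the moment, N m; "finger_gap": opening from 0.0 (shut) to 1.0 (fully open); "grip_force": force on a finger pad.
Only numpy, scipy, OpenCV 4.12 (cv2) and the standard library are available. Lean on these libraries where they do the work, as an engineer would, in place of code of your own. Each camera call takes 0.05 s, during which the arm holds its last target. There are 200 camera calls.

## Working session

There is one attempt and no reset: what is moved stays moved. The work goes in short steps, Python scripts to look and compute and a tool call to move; the robot and the scene stay as the last step left them, time stands still between calls to the robot, and variables do not carry over. Pictures are saved under pics/ and viewed, at most 14 in all, crops included, and the job is handed in when it is done.

Besides the shell and the picture viewer there is one more tool, called after "Call:" by a JSON object that holds its "method" and its "body", one argument or row to a line. move_arm: Moves the arm, as the interface text tells. Its arguments: {"type":"object","properties":{"hand":{"type":"array","items":{"type":"number"}},"delta_pos":{"type":"array","items":{"type":"array","items":{"type":"number"}}},"rot":{"type":"array","items":{"type":"array","items":{"type":"number"}}}},"required":["hand","delta_pos","rot"]}

```bash
mkdir -p pics; ls; python3 - <<'E'
from station import *
import cv2
o=get_obs();print({k:o[k] for k in('clock','tcp_pos','ee_rot','finger_gap','ft_force')})
for c in('scene','top'):
    p,d=get_image(c);cv2.imwrite(f'pics/{c}0.png',p[:,:,::-1])
    k=get_calibration(c);print(c,k)
E
```

```text
pics
{'clock': 0.0, 'tcp_pos': array([0.2431569 , 0.57535613, 0.22179192]), 'ee_rot': array([[-9.21145194e-01,  3.89218864e-01, -4.55574131e-04],
       [ 3.89219123e-01,  9.21144323e-01, -1.26903665e-03],
       [-7.42834764e-05, -1.34628517e-03, -9.99999091e-01]]), 'finger_gap': 0.9994999098049242, 'ft_force': array([ 0.46014244,  0.75328748, -0.11798773])}
scene {'mtx': array([[534.72759455,   0.        , 319.47149594],
       [  0.        , 534.72759455, 238.47515949],
       [  0.        ,   0.        ,   1.        ]]), 'R': array([[ 0.69191054,  0.72190916,  0.01034243],
       [ 0.57116671, -0.53855751, -0.61945493],
       [-0.44162019,  0.43451465, -0.78496409]]), 't': array([-0.38480656, -0.30914441,  1.63214676])}
top {'mtx': array([[545.23528084,   0.        , 325.58329779],
       [  0.        , 545.23528084, 245.77578927],
       [  0.        ,   0.        ,   1.        ]]), 'R': array([[ 0.02090957, -0.99962025,  0.01794836],
       [-0.9969764 , -0.02219137, -0.07446881],
       [ 0.07483882, -0.01633698, -0.99706181]]), 't': array([-0.06612955,  0.55400932,  1.50889968])}
```

View pics/top0.png

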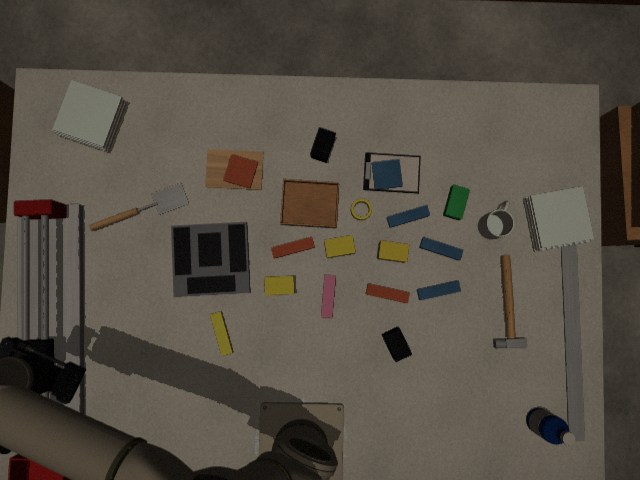

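View pics/scene0.png

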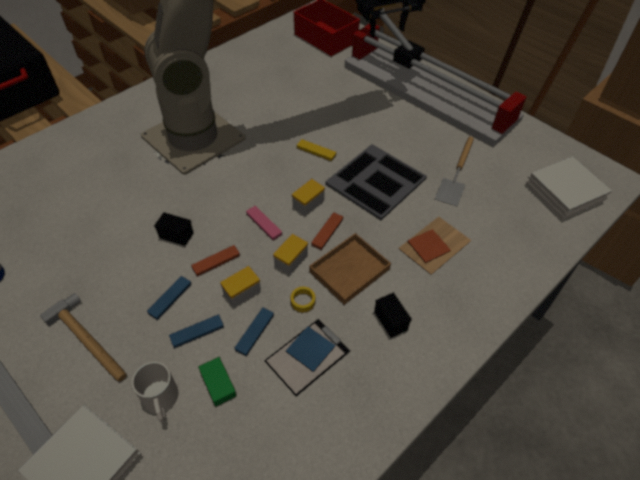

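The ordered colour is blue: the blue tile is on the clipboard at top (387,174). From above I can see:
- **Blue strips:** (408,216), (441,248), (438,290)
- **Terracotta strips:** (293,247), (388,293)
- **Tins:** (340,246), (393,251), (280,285)
- **Tray:** (211,259)
- **Stock box:** (310,203)

The yellow strip at (221,333), the pink strip at (328,296) and the black tins are look-alikes.

```bash
cat > h.py <<'E'
from station import *
import numpy as np, cv2
def px2w(c,uv,z):
    k=get_calibration(c);uv=np.atleast_2d(np.array(uv,float))
    r=np.linalg.solve(k['mtx'],np.c_[uv,np.ones(len(uv))].T)
    d=k['R'].T@r;o=-k['R'].T@k['t']
    return (o[:,None]+d*(z-o[2])/d[2]).T
RANGES=dict(blue=((95,100,30),(125,255,255)),terra=((0,110,60),(9,255,255)),yellow=((18,130,60),(34,255,255)))
def blobs(p,col,z,amin=250,cam='top'):
    h=cv2.cvtColor(p,cv2.COLOR_RGB2HSV);m=cv2.inRange(h,*RANGES[col])
    out=[]
    for c in cv2.findContours(m,cv2.RETR_EXTERNAL,cv2.CHAIN_APPROX_NONE)[0]:
        if cv2.contourArea(c)<amin: continue
        w=px2w(cam,c[:,0,:],z)[:,:2]
        (cx,cy),(a,b),t=cv2.minAreaRect((w*1000).astype(np.float32))
        if a<b: a,b,t=b,a,t+90
        t=(t+90)%180-90   # direction of long side
        out.append((np.round([cx,cy,a,b]).astype(int).tolist(),round(t,1),c[:,0].mean(0).astype(int).tolist()))
    return out
E
python3 - <<'E'
from h import *
p,d=get_image('top')
for c,z in(('blue',.016),('terra',.016),('yellow',.055)):
    for b in blobs(p,c,z):print(c,*b)
for n in('tray','slot_left','slot_right','slot_cross','well','stock_box','tin_a_c','blue1_c','terra1_c'):
    print(n,[(np.round(r['at'],3).tolist(),round(r['confidence'],2)) for r in tip_of('top',n)][:6])
h=cv2.cvtColor(p,cv2.COLOR_RGB2HSV)
# tray outline / box outline by local crops
g=cv2.cvtColor(p,cv2.COLOR_RGB2GRAY)
print(h[226,200],h[300,150],h[205,310],h[250,181])
cv2.imwrite('pics/c.png',cv2.resize(p[165:310,160:350,::-1],None,fx=4,fy=4,interpolation=cv2.INTER_CUBIC))
E
```

```text
blue [58, -699, 70, 65] -27.6 [555, 430]
blue [439, -374, 118, 29] -76.4 [438, 289]
blue [555, -381, 117, 30] 72.8 [441, 248]
blue [645, -286, 118, 28] -72.0 [408, 216]
blue [764, -225, 77, 76] -82.1 [386, 174]
terra [-66, 719, 146, 55] -89.2 [29, 468]
terra [427, -230, 119, 31] 78.7 [387, 292]
terra [550, 39, 119, 33] -73.6 [292, 247]
terra [646, 771, 101, 40] -88.6 [31, 207]
terra [764, 192, 78, 78] -15.5 [240, 170]
yellow [309, 225, 116, 31] 17.9 [220, 333]
yellow [443, 72, 79, 49] -88.5 [278, 285]
yellow [543, -240, 80, 51] 83.4 [393, 251]
yellow [553, -91, 80, 51] -78.8 [339, 246]
yellow [657, -149, 56, 55] 1.3 [361, 208]
tray [([0.51, 0.266, 0.001], 0.9)]
slot_left [([0.53, 0.345, 0.008], 0.69), ([0.537, 0.27, 0.003], 0.36)]
slot_right [([0.541, 0.192, 0.004], 0.66)]
slot_cross [([0.436, 0.264, 0.009], 0.56)]
well [([0.535, 0.266, 0.001], 0.66)]
stock_box [([0.673, -0.006, -0.004], 0.73), ([0.542, 0.19, 0.006], 0.64)]
tin_a_c [([0.54, -0.247, 0.026], 0.67)]
blue1_c [([0.646, -0.288, 0.006], 0.58)]
terra1_c [([0.414, -0.066, 0.008], 0.95), ([0.549, 0.036, 0.006], 0.82), ([0.301, 0.227, 0.009], 0.81), ([0.642, 0.476, 0.005], 0.61), ([0.439, 0.262, 0.008], 0.47)]
[174  21  60] [ 21  42 104] [ 13 146  91] [150 102  10]
```

View pics/c.png

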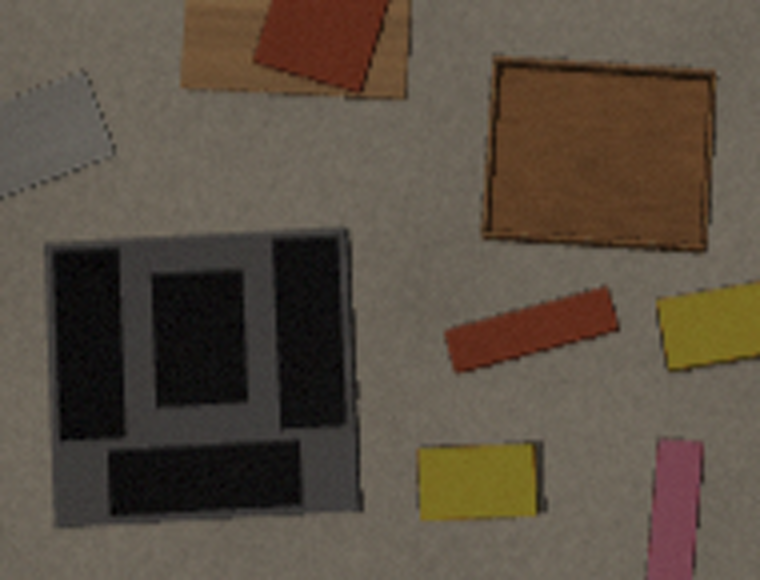

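The 4x crop shows the tray with its left, right and cross slots as dark rectangles and the well near crop (198,340), plus the box centred near crop (600,155). Next I'll measure the slots and the box by segmentation.

```bash
python3 - <<'E'
from h import *
p,d=get_image('top')
h=cv2.cvtColor(p,cv2.COLOR_RGB2HSV)
def rects(m,z,amin,roi):
    q=np.zeros_like(m);y0,y1,x0,x1=roi;q[y0:y1,x0:x1]=m[y0:y1,x0:x1]
    for c in cv2.findContours(q,cv2.RETR_EXTERNAL,cv2.CHAIN_APPROX_NONE)[0]:
        if cv2.contourArea(c)<amin: continue
        w=px2w('top',c[:,0,:],z)[:,:2]
        (cx,cy),(a,b),t=cv2.minAreaRect((w*1000).astype(np.float32))
        print(round(cx,1),round(cy,1),round(a),round(b),round(t,1))
print('slots');rects(cv2.inRange(h,(0,0,0),(180,255,35)),.012,300,(215,305,165,255))
print('box');rects(cv2.inRange(h,(5,90,30),(20,255,255)),.026,1500,(172,235,272,345))
print('tray');rects(cv2.inRange(h,(0,0,0),(180,255,78))&~cv2.inRange(h,(5,60,0),(30,255,255)),.012,3000,(212,302,165,256))
E
```

```text
slots
441.6 265.1 46 132 4.5
539.6 272.0 94 64 4.9
533.7 349.2 134 47 4.4
545.2 195.0 134 46 4.7
box
674.5 -6.1 159 131 87.8
tray
512.6 268.2 200 215 4.4
```

```bash
cat >> h.py <<'E'
def state():
    o=get_obs();R=o['ee_rot'];y=R[:,1]
    return o,np.array(o['tcp_pos']),np.degrees(np.arctan2(y[1],y[0]))
def plan(x,y,z,phi,cur=None,smax=.038):
    """rows for: turn to phi (mod 180, nearest), then straight to x,y,z (m)"""
    if cur is None:
        o,p,f=state();print('t',round(o['clock'],2),'at',np.round(p,4),'phi',round(f,1),'gap',round(o['finger_gap'],3),'F',np.round(o['ft_force'],1),'grip',np.round(o['grip_force'],1),'q7',round(o['joints'][6],2))
    else: p,f=np.array(cur[:3]),cur[3]
    a=(phi-f+90)%180-90
    rv=-np.radians(a);n=max(1,int(np.ceil(abs(rv)/.122)))
    t=np.radians(f+a);ax=np.array([[-np.sin(t),np.cos(t),0],[np.cos(t),np.sin(t),0],[0,0,-1]])
    d=ax@(np.array([x,y,z])-p);m=max(1,int(np.ceil(np.linalg.norm(d)/smax)))
    print(f' turn {n} x {rv/n:.4f}; then {m} x',np.round(d/m,4).tolist())
    return (x,y,z,f+a)
def top(): 
    p,_=get_image('top')
    for c,z in(('blue',.016),('terra',.016),('yellow',.055)):
        for b in blobs(p,c,z):
            if 380<b[0][0]<720 and abs(b[0][1])<480:print(c,*b)
E
python3 - <<'E'
from h import *
c=plan(.443,.072,.10,1.5)
c=plan(.443,.072,.012,1.5,c)
E
```

```text
t 0.65 at [0.2433 0.5757 0.2225] phi 67.1 gap 1.0 F [-0.  -0.7 -1.1] grip 0.0 q7 -0.09
 turn 10 x 0.1145; then 15 x [-0.0339, 0.0124, 0.0082]
 turn 1 x -0.0000; then 3 x [0.0, 0.0, 0.0293]
```

Call:
{"method": "move_arm", "body": {
  "hand": [1, 1, 1, 1, 1, 1, 1, 1, 1, 1],
  "delta_pos": [
    [0, 0, 0],
    [0, 0, 0],
    [0, 0, 0],
    [0, 0, 0],
    [0, 0, 0],
    [0, 0, 0],
    [0, 0, 0],
    [0, 0, 0],
    [0, 0, 0],
    [0, 0, 0]
  ],
  "rot": [
    [0, 0, 0.1145],
    [0, 0, 0.1145],
    [0, 0, 0.1145],
    [0, 0, 0.1145],
    [0, 0, 0.1145],
    [0, 0, 0.1145],
    [0, 0, 0.1145],
    [0, 0, 0.1145],
    [0, 0, 0.1145],
    [0, 0, 0.1145]
  ]
}}

```text
clock: 1.48
tcp_pos: [0.2432, 0.5757, 0.2226]
ee_rot: [[-0.02, 1.0, 0.0], [1.0, 0.02, 0.0], [0.0, 0.0, -1.0]]
ft_force: [0.2, 1.2, 0.6]
finger_gap: 1.002
grip_force: 0.0
```

Call:
{"method": "move_arm", "body": {
  "hand": [1, 1, 1, 1, 1, 1, 1, 1, 1, 1, 1, 1],
  "delta_pos": [
    [-0.034, 0.0124, 0.008],
    [-0.034, 0.0124, 0.008],
    [-0.034, 0.0124, 0.008],
    [-0.034, 0.0124, 0.008],
    [-0.034, 0.0124, 0.008],
    [-0.034, 0.0124, 0.008],
    [-0.034, 0.0124, 0.008],
    [-0.034, 0.0124, 0.008],
    [-0.034, 0.0124, 0.008],
    [-0.034, 0.0124, 0.008],
    [-0.034, 0.0124, 0.008],
    [-0.034, 0.0124, 0.008]
  ],
  "rot": [
    [0, 0, 0],
    [0, 0, 0],
    [0, 0, 0],
    [0, 0, 0],
    [0, 0, 0],
    [0, 0, 0],
    [0, 0, 0],
    [0, 0, 0],
    [0, 0, 0],
    [0, 0, 0],
    [0, 0, 0],
    [0, 0, 0]
  ]
}}

```text
clock: 2.48
tcp_pos: [0.403, 0.1701, 0.1265]
ee_rot: [[-0.026, 1.0, 0.001], [1.0, 0.026, 0.001], [0.001, 0.001, -1.0]]
ft_force: [1.1, 0.5, 0.3]
finger_gap: 1.003
grip_force: 0.0
```

Call:
{"method": "move_arm", "body": {
  "hand": [1, 1, 1, 1],
  "delta_pos": [
    [-0.034, 0.0124, 0.008],
    [-0.034, 0.0124, 0.008],
    [-0.0315, 0.0124, 0.008],
    [0, 0, 0]
  ],
  "rot": [
    [0, 0, 0],
    [0, 0, 0],
    [0, 0, 0],
    [0, 0, 0]
  ]
}}

```text
clock: 2.82
tcp_pos: [0.4436, 0.067, 0.1018]
ee_rot: [[-0.019, 1.0, 0.0], [1.0, 0.019, -0.002], [-0.002, 0.0, -1.0]]
ft_force: [-0.8, -0.2, -0.6]
finger_gap: 0.998
grip_force: 0.0
```

```bash
python3 - <<'E'
from h import *
p,_=get_image('wrist');cv2.imwrite('pics/w1.png',p[:,:,::-1])
plan(.443,.072,.012,1.5)
E
```

```text
t 2.87 at [0.4429 0.07   0.1021] phi 1.2 gap 0.999 F [-0.3  0.3 -0.3] grip 0.0 q7 -0.21
 turn 1 x -0.0059; then 3 x [0.0007, 0.0001, 0.03]
```

View pics/w1.png

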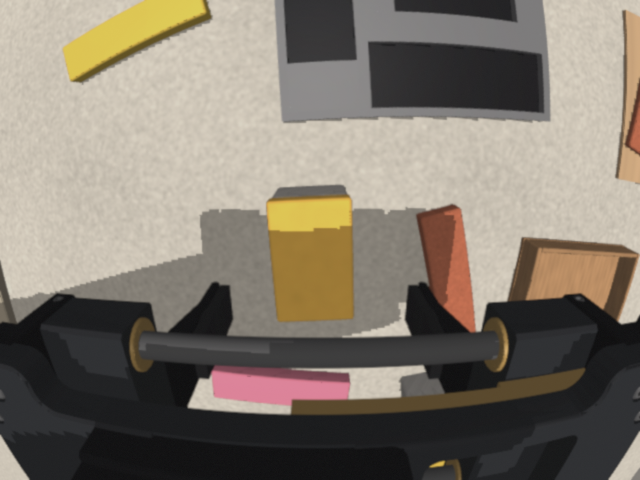

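The wrist view shows the yellow-lidded tin at (312,255), midway between the fingers. I'll descend, grip and weigh it.

Call:
{"method": "move_arm", "body": {
  "hand": [1, 1, 1, 1, -1, -1, -1, -1, -1, -1],
  "delta_pos": [
    [0, 0, 0.03],
    [0, 0, 0.03],
    [0, 0, 0.03],
    [0, 0, 0],
    [0, 0, 0],
    [0, 0, 0],
    [0, 0, 0],
    [0, 0, 0],
    [0, 0, 0],
    [0, 0, 0]
  ],
  "rot": [
    [0, 0, 0],
    [0, 0, 0],
    [0, 0, 0],
    [0, 0, 0],
    [0, 0, 0],
    [0, 0, 0],
    [0, 0, 0],
    [0, 0, 0],
    [0, 0, 0],
    [0, 0, 0]
  ]
}}

```text
clock: 3.7
tcp_pos: [0.4427, 0.0736, 0.0133]
ee_rot: [[-0.026, 1.0, 0.001], [1.0, 0.026, 0.001], [0.001, 0.001, -1.0]]
ft_force: [-3.1, 0.9, 1.8]
finger_gap: 0.632
grip_force: 1.2
```

Call:
{"method": "move_arm", "body": {
  "hand": [-1, -1, -1, -1, -1, -1],
  "delta_pos": [
    [0, 0, -0.01],
    [0, 0, -0.02],
    [0, 0, -0.02],
    [0, 0, 0],
    [0, 0, 0],
    [0, 0, 0]
  ],
  "rot": [
    [0, 0, 0],
    [0, 0, 0],
    [0, 0, 0],
    [0, 0, 0],
    [0, 0, 0],
    [0, 0, 0]
  ]
}}

```text
clock: 4.2
tcp_pos: [0.4421, 0.0733, 0.0624]
ee_rot: [[-0.026, 1.0, -0.0], [1.0, 0.026, 0.0], [0.0, -0.0, -1.0]]
ft_force: [0.4, 0.2, -2.6]
finger_gap: 0.57
grip_force: 29.9
```

```bash
python3 - <<'E'
from h import *
F=[]
for i in range(4):
    get_image('wrist');F.append(get_obs()['ft_force'][2])
print(F)
plan(.443,.072,.013,1.5);top()
E
```

```text
[np.float64(-1.6839891858714255), np.float64(-2.267693837881699), np.float64(-2.133601055635899), np.float64(-2.0457845233495267)]
t 4.4 at [0.4418 0.073  0.0618] phi 1.5 gap 0.572 F [ 0.1 -0.6 -2. ] grip 29.9 q7 -0.17
 turn 1 x -0.0002; then 2 x [-0.0005, 0.0006, 0.0244]
blue [439, -374, 118, 29] -76.4 [438, 289]
blue [555, -381, 117, 30] 72.8 [441, 248]
blue [645, -287, 117, 28] -72.0 [408, 216]
terra [427, -230, 119, 31] 78.7 [387, 292]
terra [553, 27, 95, 32] -73.4 [297, 244]
yellow [543, -241, 79, 51] 83.4 [393, 250]
yellow [553, -92, 80, 51] -78.7 [339, 246]
yellow [657, -149, 56, 55] 1.0 [361, 209]
```

T1 weighs about 1.5–2 N, so it is empty. I'll put it back and go on to terra E, which is near the box.

Call:
{"method": "move_arm", "body": {
  "hand": [-1, -1, -1, -1, 1, 1, 1, 1, 1, 1, 1],
  "delta_pos": [
    [0, 0, 0.025],
    [0, 0, 0.018],
    [0, 0, 0.006],
    [0, 0, 0],
    [0, 0, 0],
    [0, 0, 0],
    [0, 0, 0],
    [0, 0, 0],
    [0, 0, -0.03],
    [0, 0, -0.035],
    [0, 0, -0.035]
  ],
  "rot": [
    [0, 0, 0],
    [0, 0, 0],
    [0, 0, 0],
    [0, 0, 0],
    [0, 0, 0],
    [0, 0, 0],
    [0, 0, 0],
    [0, 0, 0],
    [0, 0, 0],
    [0, 0, 0],
    [0, 0, 0]
  ]
}}

```text
clock: 5.37
tcp_pos: [0.4417, 0.0726, 0.1145]
ee_rot: [[-0.025, 1.0, -0.001], [1.0, 0.025, -0.001], [-0.001, -0.001, -1.0]]
ft_force: [1.1, 2.1, 0.4]
finger_gap: 0.969
grip_force: 0.0
```

```bash
python3 - <<'E'
from h import *
c=plan(.550,.039,.08,16.4)
c=plan(.550,.039,.006,16.4,c)
c=plan(.550,.039,.10,16.4,c)
c=plan(.6745,-.006,.10,-2.2,c)
c=plan(.6745,-.006,.014,-2.2,c)
c=plan(.6745,-.006,.11,-2.2,c)
c=plan(.553,-.092,.11,11.2,c)
c=plan(.553,-.092,.012,11.2,c)
E
```

```text
t 5.37 at [0.4417 0.0726 0.1145] phi 1.5 gap 0.969 F [1.1 2.1 0.4] grip 0.0 q7 -0.22
 turn 3 x -0.0869; then 4 x [-0.0157, 0.0236, 0.0086]
 turn 1 x -0.0000; then 2 x [0.0, 0.0, 0.037]
 turn 1 x -0.0000; then 3 x [0.0, 0.0, -0.0313]
 turn 3 x 0.1082; then 4 x [-0.01, 0.0315, 0.0]
 turn 1 x -0.0000; then 3 x [0.0, 0.0, 0.0287]
 turn 1 x -0.0000; then 3 x [0.0, 0.0, -0.032]
 turn 2 x -0.1169; then 4 x [-0.0152, -0.034, 0.0]
 turn 1 x -0.0000; then 3 x [0.0, 0.0, 0.0327]
```

Call:
{"method": "move_arm", "body": {
  "hand": [0.5, 0.5, 0.5, 0.5, 0.5, 0.5, 0.5, 0.5, 0.5, 0.5, 0.5],
  "delta_pos": [
    [0, 0, 0],
    [0, 0, 0],
    [0, 0, 0],
    [-0.0157, 0.0236, 0.0086],
    [-0.0157, 0.0236, 0.0086],
    [-0.0157, 0.0236, 0.0086],
    [-0.0157, 0.0236, 0.0086],
    [0, 0, 0],
    [0, 0, 0.034],
    [0, 0, 0.034],
    [0, 0, 0.006]
  ],
  "rot": [
    [0, 0, -0.087],
    [0, 0, -0.087],
    [0, 0, -0.087],
    [0, 0, 0],
    [0, 0, 0],
    [0, 0, 0],
    [0, 0, 0],
    [0, 0, 0],
    [0, 0, 0],
    [0, 0, 0],
    [0, 0, 0]
  ]
}}

```text
clock: 6.28
tcp_pos: [0.5473, 0.0396, 0.0007]
ee_rot: [[-0.283, 0.959, -0.007], [0.959, 0.283, -0.001], [0.0, -0.007, -1.0]]
ft_force: [-2.4, 0.5, 7.6]
finger_gap: 0.757
grip_force: 5.0
```

Call:
{"method": "move_arm", "body": {
  "hand": [-1, -1, -1, -1, -1, -1, -1, -1, -1, -1],
  "delta_pos": [
    [0, 0, 0],
    [0, 0, 0],
    [0, 0, 0],
    [0, 0, 0],
    [0, 0, 0],
    [0, 0, 0],
    [0, 0, -0.03],
    [0, 0, -0.03],
    [0, 0, -0.034],
    [0, 0, 0]
  ],
  "rot": [
    [0, 0, 0],
    [0, 0, 0],
    [0, 0, 0],
    [0, 0, 0],
    [0, 0, 0],
    [0, 0, 0],
    [0, 0, 0],
    [0, 0, 0],
    [0, 0, 0],
    [0, 0, 0]
  ]
}}

```text
clock: 7.12
tcp_pos: [0.5542, 0.0398, 0.1054]
ee_rot: [[-0.282, 0.959, 0.009], [0.959, 0.282, 0.002], [-0.0, 0.009, -1.0]]
ft_force: [1.8, -0.4, -0.7]
finger_gap: 0.36
grip_force: 30.0
```

```bash
python3 - <<'E'
from h import *
p,_=get_image('wrist');cv2.imwrite('pics/w2.png',p[:,:,::-1])
c=plan(.6745,-.006,.10,-2.2)
c=plan(.6745,-.006,.014,-2.2,c)
E
```

```text
t 7.17 at [0.553  0.0401 0.1026] phi 16.4 gap 0.359 F [ 0.3  0.2 -1.6] grip 30.0 q7 0.29
 turn 3 x 0.1084; then 4 x [-0.0103, 0.0308, 0.0007]
 turn 1 x -0.0000; then 3 x [0.0, 0.0, 0.0287]
```

View pics/w2.png

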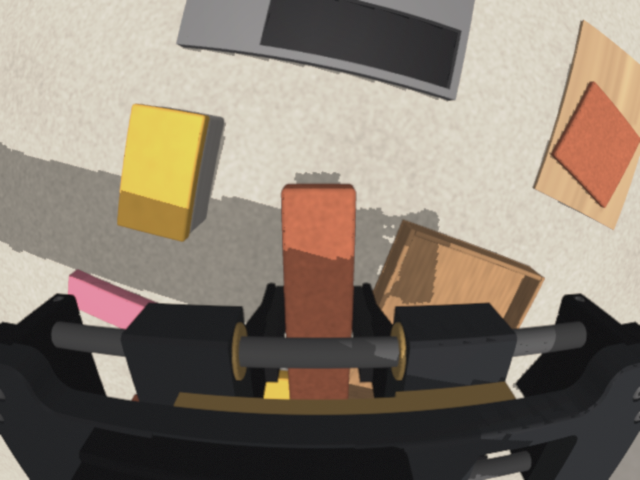

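The terracotta strip is held squarely, centred near (318,260). It goes into the box next.

Call:
{"method": "move_arm", "body": {
  "hand": [-1, -1, -1, -1, -1, -1, -1, -1, -1, -1, -1, -1],
  "delta_pos": [
    [0, 0, 0],
    [0, 0, 0],
    [0, 0, 0],
    [-0.0103, 0.0308, 0.0007],
    [-0.0103, 0.0308, 0.0007],
    [-0.0103, 0.0308, 0.0007],
    [-0.0103, 0.0308, 0.0007],
    [0, 0, 0],
    [0, 0, 0.03],
    [0, 0, 0.03],
    [0, 0, 0.02],
    [0, 0, 0.006]
  ],
  "rot": [
    [0, 0, 0.1084],
    [0, 0, 0.1084],
    [0, 0, 0.1084],
    [0, 0, 0],
    [0, 0, 0],
    [0, 0, 0],
    [0, 0, 0],
    [0, 0, 0],
    [0, 0, 0],
    [0, 0, 0],
    [0, 0, 0],
    [0, 0, 0]
  ]
}}

```text
clock: 8.17
tcp_pos: [0.6703, -0.006, 0.0085]
ee_rot: [[0.038, 0.999, -0.005], [0.999, -0.038, 0.001], [0.0, -0.005, -1.0]]
ft_force: [-25.0, 2.7, 48.6]
finger_gap: 0.361
grip_force: 30.0
```

Call:
{"method": "move_arm", "body": {
  "hand": [-1, 0.3, 0.3, 0.3, 0.3, 0.3, 0.3, 0.3, 0.3],
  "delta_pos": [
    [0, 0, 0],
    [0, 0, 0],
    [0, 0, 0],
    [0, 0, 0],
    [0, 0, 0],
    [0, 0, -0.03],
    [0, 0, -0.035],
    [0, 0, -0.035],
    [0, 0, 0]
  ],
  "rot": [
    [0, 0, 0],
    [0, 0, 0],
    [0, 0, 0],
    [0, 0, 0],
    [0, 0, 0],
    [0, 0, 0],
    [0, 0, 0],
    [0, 0, 0],
    [0, 0, 0]
  ]
}}

```text
clock: 8.92
tcp_pos: [0.6759, -0.0068, 0.118]
ee_rot: [[0.039, 0.999, 0.01], [0.999, -0.039, 0.001], [0.001, 0.01, -1.0]]
ft_force: [0.9, -0.1, 1.1]
finger_gap: 0.647
grip_force: 0.0
```

```bash
python3 - <<'E'
from h import *
c=plan(.553,-.092,.11,11.2)
c=plan(.553,-.092,.013,11.2,c)
E
```

```text
t 8.92 at [ 0.6759 -0.0068  0.118 ] phi -2.2 gap 0.647 F [ 0.9 -0.1  1.1] grip 0.0 q7 0.14
 turn 2 x -0.1170; then 4 x [-0.0149, -0.0343, 0.002]
 turn 1 x -0.0000; then 3 x [0.0, 0.0, 0.0323]
```

The descent overshoots if it isn't slowed, so I'll decelerate from here on. Next I weigh T3.

Call:
{"method": "move_arm", "body": {
  "hand": [1, 1, 1, 1, 1, 1, 1, 1, 1, 1, 1, 1],
  "delta_pos": [
    [0, 0, 0],
    [0, 0, 0],
    [-0.015, -0.0343, 0.002],
    [-0.015, -0.0343, 0.002],
    [-0.015, -0.0343, 0.002],
    [-0.015, -0.0343, 0.002],
    [0, 0, 0],
    [0, 0, 0.03],
    [0, 0, 0.03],
    [0, 0, 0.02],
    [0, 0, 0.01],
    [0, 0, 0.006]
  ],
  "rot": [
    [0, 0, -0.117],
    [0, 0, -0.117],
    [0, 0, 0],
    [0, 0, 0],
    [0, 0, 0],
    [0, 0, 0],
    [0, 0, 0],
    [0, 0, 0],
    [0, 0, 0],
    [0, 0, 0],
    [0, 0, 0],
    [0, 0, 0]
  ]
}}

```text
clock: 9.92
tcp_pos: [0.5487, -0.0917, 0.0052]
ee_rot: [[-0.194, 0.981, -0.002], [0.981, 0.194, -0.0], [0.0, -0.002, -1.0]]
ft_force: [-0.5, 0.6, 0.6]
finger_gap: 1.001
grip_force: 0.0
```

Call:
{"method": "move_arm", "body": {
  "hand": [-1, -1, -1, -1, -1, -1, -1, -1, -1, -1, -1],
  "delta_pos": [
    [0, 0, 0],
    [0, 0, 0],
    [0, 0, 0],
    [0, 0, 0],
    [0, 0, 0],
    [0, 0, -0.01],
    [0, 0, -0.02],
    [0, 0, -0.01],
    [0, 0, 0],
    [0, 0, 0],
    [0, 0, 0]
  ],
  "rot": [
    [0, 0, 0],
    [0, 0, 0],
    [0, 0, 0],
    [0, 0, 0],
    [0, 0, 0],
    [0, 0, 0],
    [0, 0, 0],
    [0, 0, 0],
    [0, 0, 0],
    [0, 0, 0],
    [0, 0, 0]
  ]
}}

```text
clock: 10.83
tcp_pos: [0.5487, -0.0914, 0.0456]
ee_rot: [[-0.195, 0.981, -0.001], [0.981, 0.195, 0.0], [0.001, -0.001, -1.0]]
ft_force: [-0.3, 0.3, -5.0]
finger_gap: 0.571
grip_force: 30.0
```

```bash
python3 - <<'E'
from h import *
c=plan(.553,-.092,.013,11.2)
for i in range(3):
    get_image('wrist');print(get_obs()['ft_force'][2])
E
```

```text
t 10.83 at [ 0.5487 -0.0914  0.0456] phi 11.2 gap 0.571 F [-0.3  0.3 -5. ] grip 30.0 q7 0.5
 turn 1 x 0.0005; then 1 x [-0.0014, 0.0041, 0.0326]
-5.645888775404462
-5.9919356732987445
-5.220534761308762
```

T3 weighs about 5.5 N, so it is the loaded tin. I'll regrip it 9 mm higher so the fingers stay clear of the tray rim.

Call:
{"method": "move_arm", "body": {
  "hand": [-1, -1, -1, -1, -1, 0.8, 0.8, 0.8, 0.8, -1, -1, -1],
  "delta_pos": [
    [0, 0, 0.01],
    [0, 0, 0.015],
    [0, 0, 0.01],
    [0, 0, 0.004],
    [0, 0, 0],
    [0, 0, 0],
    [0, 0, 0],
    [0, 0, -0.005],
    [0, 0, -0.004],
    [0, 0, 0],
    [0, 0, 0],
    [0, 0, 0]
  ],
  "rot": [
    [0, 0, 0],
    [0, 0, 0],
    [0, 0, 0],
    [0, 0, 0],
    [0, 0, 0],
    [0, 0, 0],
    [0, 0, 0],
    [0, 0, 0],
    [0, 0, 0],
    [0, 0, 0],
    [0, 0, 0],
    [0, 0, 0]
  ]
}}

```text
clock: 11.98
tcp_pos: [0.5494, -0.0916, 0.0163]
ee_rot: [[-0.195, 0.981, 0.0], [0.981, 0.195, 0.0], [0.0, 0.0, -1.0]]
ft_force: [-0.8, -0.3, -0.4]
finger_gap: 0.722
grip_force: 0.0
```

Call:
{"method": "move_arm", "body": {
  "hand": [-1, -1, -1, -1, -1, -1, -1, -1, -1],
  "delta_pos": [
    [0, 0, 0],
    [0, 0, 0],
    [0, 0, 0],
    [0, 0, -0.02],
    [0, 0, -0.03],
    [0, 0, -0.03],
    [0, 0, -0.015],
    [0, 0, 0],
    [0, 0, 0]
  ],
  "rot": [
    [0, 0, 0],
    [0, 0, 0],
    [0, 0, 0],
    [0, 0, 0],
    [0, 0, 0],
    [0, 0, 0],
    [0, 0, 0],
    [0, 0, 0],
    [0, 0, 0]
  ]
}}

```text
clock: 12.73
tcp_pos: [0.5491, -0.0914, 0.1108]
ee_rot: [[-0.195, 0.981, -0.0], [0.981, 0.195, 0.001], [0.001, -0.0, -1.0]]
ft_force: [0.5, -0.8, -5.8]
finger_gap: 0.577
grip_force: 30.0
```

```bash
python3 - <<'E'
from h import *
c=plan(.540,.272,.11,94.5)
c=plan(.540,.272,.11,-85.5)
top()
E
```

```text
t 12.73 at [ 0.5491 -0.0914  0.1108] phi 11.2 gap 0.577 F [ 0.5 -0.8 -5.8] grip 30.0 q7 0.46
 turn 12 x -0.1211; then 10 x [-0.0019, 0.0363, 0.0001]
t 12.73 at [ 0.5491 -0.0914  0.1108] phi 11.2 gap 0.577 F [ 0.5 -0.8 -5.8] grip 30.0 q7 0.46
 turn 12 x -0.1211; then 10 x [-0.0019, 0.0363, 0.0001]
blue [439, -374, 118, 29] -76.4 [438, 289]
blue [555, -381, 117, 30] 72.8 [441, 248]
blue [645, -286, 118, 28] -72.0 [408, 216]
terra [427, -230, 119, 31] 78.7 [387, 292]
terra [675, -6, 117, 31] 87.8 [308, 202]
yellow [446, 71, 76, 49] -88.8 [279, 283]
yellow [543, -240, 80, 51] 84.1 [393, 251]
```

Call:
{"method": "move_arm", "body": {
  "hand": [-1, -1, -1, -1, -1, -1, -1, -1, -1, -1, -1, -1],
  "delta_pos": [
    [0, 0, 0],
    [0, 0, 0],
    [0, 0, 0],
    [0, 0, 0],
    [0, 0, 0],
    [0, 0, 0],
    [0, 0, 0],
    [0, 0, 0],
    [0, 0, 0],
    [0, 0, 0],
    [0, 0, 0],
    [0, 0, 0]
  ],
  "rot": [
    [0, 0, -0.1211],
    [0, 0, -0.1211],
    [0, 0, -0.1211],
    [0, 0, -0.1211],
    [0, 0, -0.1211],
    [0, 0, -0.1211],
    [0, 0, -0.1211],
    [0, 0, -0.1211],
    [0, 0, -0.1211],
    [0, 0, -0.1211],
    [0, 0, -0.1211],
    [0, 0, -0.1211]
  ]
}}

```text
clock: 13.78
tcp_pos: [0.5478, -0.0915, 0.1088]
ee_rot: [[-0.996, -0.084, -0.004], [-0.084, 0.996, 0.0], [0.004, 0.001, -1.0]]
ft_force: [0.6, -0.1, -5.4]
finger_gap: 0.571
grip_force: 30.0
```

Call:
{"method": "move_arm", "body": {
  "hand": [-1, -1, -1, -1, -1, -1, -1, -1, -1, -1, -1, -1],
  "delta_pos": [
    [-0.0019, 0.0363, 0],
    [-0.0019, 0.0363, 0],
    [-0.0019, 0.0363, 0],
    [-0.0019, 0.0363, 0],
    [-0.0019, 0.0363, 0],
    [-0.0019, 0.0363, 0],
    [-0.0019, 0.0363, 0],
    [-0.0019, 0.0363, 0],
    [-0.0019, 0.0363, 0],
    [-0.0019, 0.0363, 0],
    [0, 0, 0],
    [0, 0, 0]
  ],
  "rot": [
    [0, 0, 0],
    [0, 0, 0],
    [0, 0, 0],
    [0, 0, 0],
    [0, 0, 0],
    [0, 0, 0],
    [0, 0, 0],
    [0, 0, 0],
    [0, 0, 0],
    [0, 0, 0],
    [0, 0, 0],
    [0, 0, 0]
  ]
}}

```text
clock: 14.78
tcp_pos: [0.5376, 0.2742, 0.1083]
ee_rot: [[-0.997, -0.083, -0.004], [-0.083, 0.997, -0.001], [0.004, -0.001, -1.0]]
ft_force: [0.3, -2.2, -6.4]
finger_gap: 0.571
grip_force: 30.0
```

```bash
python3 - <<'E'
from h import *
p,_=get_image('wrist');cv2.imwrite('pics/w3.png',p[:,:,::-1])
c=plan(.540,.272,.0235,94.5)
E
```

```text
t 14.83 at [0.5384 0.2717 0.1087] phi 94.6 gap 0.569 F [ 0.1 -1.5 -6.2] grip 30.0 q7 1.18
 turn 1 x 0.0015; then 3 x [-0.0005, 0.0001, 0.0284]
```

View pics/w3.png

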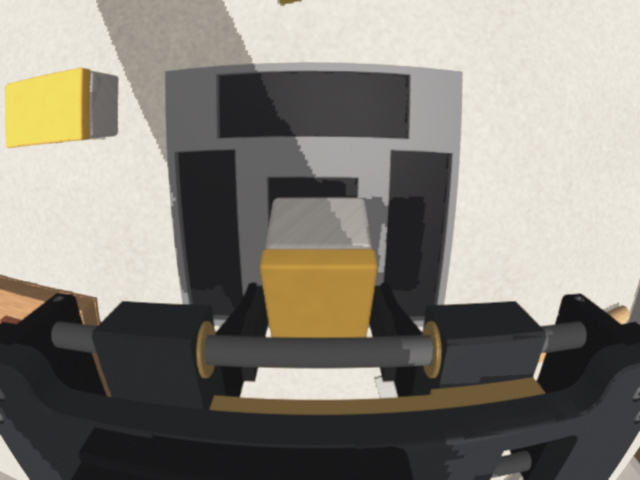

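The tin is centred over the well (tin mid-column about 319, tray centreline about 317 at the grip). I'll lower it.

Call:
{"method": "move_arm", "body": {
  "hand": [-1, -1, -1, -1, -1, -1, -1],
  "delta_pos": [
    [-0.0015, 0, 0.03],
    [0, 0, 0.025],
    [0, 0, 0.016],
    [0, 0, 0.009],
    [0, 0, 0.004],
    [0, 0, 0],
    [0, 0, 0]
  ],
  "rot": [
    [0, 0, 0],
    [0, 0, 0],
    [0, 0, 0],
    [0, 0, 0],
    [0, 0, 0],
    [0, 0, 0],
    [0, 0, 0]
  ]
}}

```text
clock: 15.42
tcp_pos: [0.545, 0.2711, 0.0311]
ee_rot: [[-0.997, -0.076, 0.006], [-0.076, 0.997, 0.003], [-0.006, 0.003, -1.0]]
ft_force: [-3.4, -2.8, 26.3]
finger_gap: 0.567
grip_force: 30.0
```

Call:
{"method": "move_arm", "body": {
  "hand": [0.5, 0.5, 0.5, 0.5, 0.5, 0.5, 0.5, 0.5, 0.5],
  "delta_pos": [
    [0, 0, 0],
    [0, 0, 0],
    [0, 0, 0],
    [0, 0, -0.02],
    [0, 0, -0.035],
    [0, 0, -0.035],
    [0, 0, -0.02],
    [0, 0, 0],
    [0, 0, 0]
  ],
  "rot": [
    [0, 0, 0],
    [0, 0, 0],
    [0, 0, 0],
    [0, 0, 0],
    [0, 0, 0],
    [0, 0, 0],
    [0, 0, 0],
    [0, 0, 0],
    [0, 0, 0]
  ]
}}

```text
clock: 16.17
tcp_pos: [0.542, 0.2715, 0.1379]
ee_rot: [[-0.997, -0.077, 0.001], [-0.077, 0.997, 0.001], [-0.001, 0.001, -1.0]]
ft_force: [0.1, 0.8, 0.5]
finger_gap: 0.75
grip_force: 0.0
```

```bash
python3 - <<'E'
from h import *
p,_=get_image('wrist');cv2.imwrite('pics/w4.png',p[:,:,::-1])
c=plan(.427,-.230,.13,-11.3)
top()
E
```

```text
t 16.22 at [0.5412 0.2712 0.1365] phi 94.4 gap 0.751 F [ 0.2  0.5 -0.9] grip 0.0 q7 1.17
 turn 11 x -0.1178; then 14 x [0.0367, 0.001, 0.0005]
blue [439, -374, 118, 29] -76.4 [438, 289]
blue [555, -381, 117, 29] 73.3 [441, 248]
blue [645, -286, 118, 28] -72.0 [408, 216]
terra [427, -230, 119, 31] 79.0 [387, 292]
terra [675, -6, 118, 33] 87.5 [309, 203]
yellow [446, 71, 76, 49] -88.5 [279, 283]
yellow [542, -240, 80, 51] 83.1 [393, 250]
yellow [657, -149, 56, 55] 1.3 [360, 208]
```

View pics/w4.png

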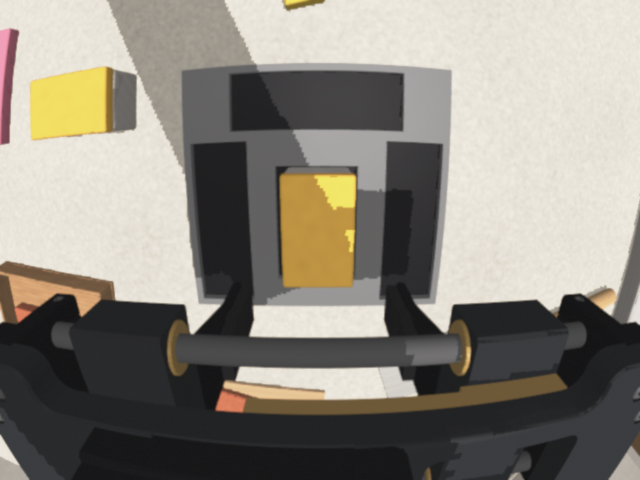

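The tin is in the well area at (319,230). I'll check its lid height from the top camera once the arm is clear, and in the meantime go for terra D, turning the other way to stay within joint 7's range.

```bash
python3 - <<'E'
s=open('h.py').read()
s=s.replace("    a=(phi-f+90)%180-90\n","    az=np.degrees(np.arctan2(y,x));a=min([phi+k-f for k in(-360,-180,0,180,360) if abs(phi+k-az)<112],key=abs)\n")
open('h.py','w').write(s)
E
python3 - <<'E'
from h import *
c=plan(.427,-.230,.10,-11.2)
c=plan(.427,-.230,.007,-11.2,c)
E
```

```text
t 16.27 at [0.5407 0.2711 0.1358] phi 94.5 gap 0.749 F [-0.4 -0.4 -0.2] grip 0.0 q7 1.17
 turn 16 x 0.1153; then 14 x [-0.0367, -0.001, 0.0026]
 turn 1 x -0.0000; then 3 x [0.0, 0.0, 0.031]
```

Call:
{"method": "move_arm", "body": {
  "hand": [0.5, 0.5, 0.5, 0.5, 0.5, 0.5, 0.5, 0.5, 0.5, 0.5, 0.5, 0.5],
  "delta_pos": [
    [0, 0, 0],
    [0, 0, 0],
    [0, 0, 0],
    [0, 0, 0],
    [0, 0, 0],
    [0, 0, 0],
    [0, 0, 0],
    [0, 0, 0],
    [0, 0, 0],
    [0, 0, 0],
    [0, 0, 0],
    [0, 0, 0]
  ],
  "rot": [
    [0, 0, 0.1153],
    [0, 0, 0.1153],
    [0, 0, 0.1153],
    [0, 0, 0.1153],
    [0, 0, 0.1153],
    [0, 0, 0.1153],
    [0, 0, 0.1153],
    [0, 0, 0.1153],
    [0, 0, 0.1153],
    [0, 0, 0.1153],
    [0, 0, 0.1153],
    [0, 0, 0.1153]
  ]
}}

```text
clock: 17.27
tcp_pos: [0.5406, 0.2711, 0.1354]
ee_rot: [[-0.257, 0.967, -0.002], [0.967, 0.257, -0.002], [-0.001, -0.003, -1.0]]
ft_force: [-0.2, 1.0, -0.1]
finger_gap: 0.75
grip_force: 0.0
```

Call:
{"method": "move_arm", "body": {
  "hand": [0.5, 0.5, 0.5, 0.5, 0.5, 0.5, 0.5, 0.5, 0.5, 0.5, 0.5, 0.5],
  "delta_pos": [
    [0, 0, 0],
    [0, 0, 0],
    [0, 0, 0],
    [0, 0, 0],
    [-0.0367, -0.001, 0.0026],
    [-0.0367, -0.001, 0.0026],
    [-0.0367, -0.001, 0.0026],
    [-0.0367, -0.001, 0.0026],
    [-0.0367, -0.001, 0.0026],
    [-0.0367, -0.001, 0.0026],
    [-0.0367, -0.001, 0.0026],
    [-0.0367, -0.001, 0.0026]
  ],
  "rot": [
    [0, 0, 0.1153],
    [0, 0, 0.1153],
    [0, 0, 0.1153],
    [0, 0, 0.1153],
    [0, 0, 0],
    [0, 0, 0],
    [0, 0, 0],
    [0, 0, 0],
    [0, 0, 0],
    [0, 0, 0],
    [0, 0, 0],
    [0, 0, 0]
  ]
}}

```text
clock: 18.27
tcp_pos: [0.4747, -0.0164, 0.1151]
ee_rot: [[0.195, 0.981, -0.002], [0.981, -0.195, -0.001], [-0.001, -0.002, -1.0]]
ft_force: [0.5, -0.4, 0.6]
finger_gap: 0.749
grip_force: 0.0
```

Call:
{"method": "move_arm", "body": {
  "hand": [0.5, 0.5, 0.5, 0.5, 0.5, 0.5, 0.5, 0.5, 0.5],
  "delta_pos": [
    [-0.0367, -0.001, 0.0026],
    [-0.0367, -0.001, 0.0026],
    [-0.0367, -0.001, 0.0026],
    [-0.0367, -0.001, 0.0026],
    [-0.0367, -0.001, 0.0026],
    [-0.0367, -0.001, 0.0026],
    [0, 0, 0],
    [0, 0, 0],
    [0, 0, 0]
  ],
  "rot": [
    [0, 0, 0],
    [0, 0, 0],
    [0, 0, 0],
    [0, 0, 0],
    [0, 0, 0],
    [0, 0, 0],
    [0, 0, 0],
    [0, 0, 0],
    [0, 0, 0]
  ]
}}

```text
clock: 19.02
tcp_pos: [0.4271, -0.2289, 0.0999]
ee_rot: [[0.195, 0.981, -0.002], [0.981, -0.195, 0.0], [-0.0, -0.002, -1.0]]
ft_force: [-0.5, 0.1, -0.4]
finger_gap: 0.752
grip_force: 0.0
```

```bash
cat >> h.py <<'E'
def heights(cam='top'):
    """world heights (mm) and rect of the tin lid in the well, and of strips in the tray"""
    p,d=get_image(cam);k=get_calibration(cam);h=cv2.cvtColor(p,cv2.COLOR_RGB2HSV)
    for col in('yellow','blue'):
        m=cv2.inRange(h,*RANGES[col])
        for c in cv2.findContours(m,cv2.RETR_EXTERNAL,cv2.CHAIN_APPROX_NONE)[0]:
            if cv2.contourArea(c)<200: continue
            q=np.zeros_like(m);cv2.drawContours(q,[c],-1,255,-1);q=cv2.erode(q,np.ones((3,3)))
            v,u=np.nonzero((q>0)&(d>0));r=np.linalg.solve(k['mtx'],np.c_[u,v,np.ones(len(u))].T)*d[v,u]
            w=k['R'].T@(r-k['t'][:,None]);A=np.c_[w[:2].T,np.ones(w.shape[1])];s=np.linalg.lstsq(A-[*w[:2].mean(1),0],w[2],rcond=None)[0]
            if w[0].mean()<.35 or w[0].mean()>.72: continue
            W=px2w(cam,c[:,0,:],w[2].mean())[:,:2];(cx,cy),(a,b),t=cv2.minAreaRect((W*1000).astype(np.float32))
            print(col,'c',round(cx),round(cy),'size',round(a),round(b),'ang',round(t,1),'top z mm',np.round(w[2].mean()*1000,1),'tilt',np.round(s[:2],2))
E
python3 - <<'E'
from h import *
c=plan(.427,-.230,.007,-11.2)
heights()
E
```

```text
t 19.02 at [ 0.4271 -0.2289  0.0999] phi -11.2 gap 0.752 F [-0.5  0.1 -0.4] grip 0.0 q7 0.35
 turn 1 x -0.0006; then 3 x [-0.0004, 0.0, 0.031]
yellow c 446 71 size 49 76 ang 1.5 top z mm 55.3 tilt [-0. -0.]
yellow c 545 -241 size 50 80 ang 0.8 top z mm 55.3 tilt [-0.02 -0.  ]
yellow c 532 271 size 80 49 ang 2.2 top z mm 61.8 tilt [ 0.01 -0.02]
yellow c 663 -153 size 57 57 ang 1.3 top z mm 9.3 tilt [-0.19  0.04]
blue c 555 -381 size 117 30 ang 73.4 top z mm 16.4 tilt [-0.04  0.01]
blue c 645 -286 size 28 117 ang 18.0 top z mm 16.4 tilt [-0.07 -0.02]
```

The lid top is at 61.8 mm and level, so the tin stands on the well floor, 8 mm off centre (allowed: 18 mm). Next I grip terra D.

Call:
{"method": "move_arm", "body": {
  "hand": [0.5, 0.5, 0.5, 0.5, 0.5, 0.5, -1, -1, -1, -1, -1, -1],
  "delta_pos": [
    [0, 0, 0.03],
    [0, 0, 0.03],
    [0, 0, 0.018],
    [0, 0, 0.01],
    [0, 0, 0.004],
    [0, 0, 0],
    [0, 0, 0],
    [0, 0, 0],
    [0, 0, 0],
    [0, 0, 0],
    [0, 0, 0],
    [0, 0, 0]
  ],
  "rot": [
    [0, 0, 0],
    [0, 0, 0],
    [0, 0, 0],
    [0, 0, 0],
    [0, 0, 0],
    [0, 0, 0],
    [0, 0, 0],
    [0, 0, 0],
    [0, 0, 0],
    [0, 0, 0],
    [0, 0, 0],
    [0, 0, 0]
  ]
}}

```text
clock: 20.07
tcp_pos: [0.4276, -0.2293, 0.0091]
ee_rot: [[0.195, 0.981, -0.0], [0.981, -0.195, 0.0], [0.0, -0.0, -1.0]]
ft_force: [-2.5, 0.2, 1.1]
finger_gap: 0.38
grip_force: 0.9
```

Call:
{"method": "move_arm", "body": {
  "hand": [-1, -1, -1, -1, -1, -1, -1, -1],
  "delta_pos": [
    [0, 0, -0.02],
    [0, 0, -0.035],
    [0, 0, -0.035],
    [0, 0, -0.025],
    [0, 0, -0.01],
    [0, 0, 0],
    [0, 0, 0],
    [0, 0, 0]
  ],
  "rot": [
    [0, 0, 0],
    [0, 0, 0],
    [0, 0, 0],
    [0, 0, 0],
    [0, 0, 0],
    [0, 0, 0],
    [0, 0, 0],
    [0, 0, 0]
  ]
}}

```text
clock: 20.73
tcp_pos: [0.4269, -0.2288, 0.1323]
ee_rot: [[0.194, 0.981, -0.002], [0.981, -0.194, 0.001], [0.0, -0.002, -1.0]]
ft_force: [-0.2, 0.4, -1.9]
finger_gap: 0.362
grip_force: 30.0
```

```bash
python3 - <<'E'
from h import *
c=plan(.675,-.006,.13,-2.2)
E
```

```text
t 20.73 at [ 0.4269 -0.2288  0.1323] phi -11.2 gap 0.362 F [-0.2  0.4 -1.9] grip 30.0 q7 0.31
 turn 2 x -0.0785; then 9 x [0.0258, 0.0266, 0.0003]
```

Call:
{"method": "move_arm", "body": {
  "hand": [-1, -1, -1, -1, -1, -1, -1, -1, -1, -1, -1, -1],
  "delta_pos": [
    [0, 0, 0],
    [0, 0, 0],
    [0.0258, 0.0266, 0],
    [0.0258, 0.0266, 0],
    [0.0258, 0.0266, 0],
    [0.0258, 0.0266, 0],
    [0.0258, 0.0266, 0],
    [0.0258, 0.0266, 0],
    [0.0258, 0.0266, 0],
    [0.0258, 0.0266, 0],
    [0.0258, 0.0266, 0],
    [0, 0, 0]
  ],
  "rot": [
    [0, 0, -0.0785],
    [0, 0, -0.0785],
    [0, 0, 0],
    [0, 0, 0],
    [0, 0, 0],
    [0, 0, 0],
    [0, 0, 0],
    [0, 0, 0],
    [0, 0, 0],
    [0, 0, 0],
    [0, 0, 0],
    [0, 0, 0]
  ]
}}

```text
clock: 21.73
tcp_pos: [0.6786, 0.0013, 0.1294]
ee_rot: [[0.03, 1.0, -0.003], [1.0, -0.03, 0.002], [0.002, -0.003, -1.0]]
ft_force: [-0.4, 1.9, -2.4]
finger_gap: 0.361
grip_force: 30.0
```

Call:
{"method": "move_arm", "body": {
  "hand": [-1, -1, -1, -1, -1, -1],
  "delta_pos": [
    [0, 0, 0],
    [0, 0, 0.03],
    [0, 0, 0.03],
    [0, 0, 0.02],
    [0, 0, 0.01],
    [0, 0, 0]
  ],
  "rot": [
    [0, 0, 0],
    [0, 0, 0],
    [0, 0, 0],
    [0, 0, 0],
    [0, 0, 0],
    [0, 0, 0]
  ]
}}

```text
clock: 22.23
tcp_pos: [0.6735, -0.0077, 0.0404]
ee_rot: [[0.04, 0.999, -0.006], [0.999, -0.04, -0.001], [-0.001, -0.006, -1.0]]
ft_force: [-0.4, 0.2, -1.0]
finger_gap: 0.362
grip_force: 30.0
```

```bash
python3 - <<'E'
from h import *
c=plan(.675,-.006,.033,-2.2)
E
```

```text
t 22.23 at [ 0.6735 -0.0077  0.0404] phi -2.3 gap 0.362 F [-0.4  0.2 -1. ] grip 30.0 q7 0.2
 turn 1 x -0.0019; then 1 x [0.0018, 0.0015, 0.0074]
```

Call:
{"method": "move_arm", "body": {
  "hand": [-1, -1, -1, 0.3, 0.3, 0.3, 0.3, 0.3, 0.3, 0.3, 0.3],
  "delta_pos": [
    [0.001, 0.001, 0.005],
    [0, 0, 0.002],
    [0, 0, 0],
    [0, 0, 0],
    [0, 0, 0],
    [0, 0, 0],
    [0, 0, -0.03],
    [0, 0, -0.035],
    [0, 0, -0.025],
    [0, 0, 0],
    [0, 0, 0]
  ],
  "rot": [
    [0, 0, 0],
    [0, 0, 0],
    [0, 0, 0],
    [0, 0, 0],
    [0, 0, 0],
    [0, 0, 0],
    [0, 0, 0],
    [0, 0, 0],
    [0, 0, 0],
    [0, 0, 0],
    [0, 0, 0]
  ]
}}

```text
clock: 23.15
tcp_pos: [0.6781, -0.0059, 0.1291]
ee_rot: [[0.039, 0.999, 0.004], [0.999, -0.039, 0.001], [0.001, 0.004, -1.0]]
ft_force: [0.3, 1.3, -0.4]
finger_gap: 0.647
grip_force: 0.0
```

```bash
python3 - <<'E'
from h import *
c=plan(.645,-.286,.10,18)
top();heights()
E
```

```text
t 23.15 at [ 0.6781 -0.0059  0.1291] phi -2.2 gap 0.647 F [ 0.3  1.3 -0.4] grip 0.0 q7 0.17
 turn 3 x -0.1177; then 8 x [-0.032, -0.0148, 0.0036]
blue [439, -374, 118, 29] -76.4 [438, 289]
blue [555, -381, 117, 30] 72.8 [441, 248]
blue [645, -286, 118, 28] -72.0 [408, 216]
yellow [543, -240, 80, 51] 83.1 [393, 251]
yellow [533, 273, 80, 49] 2.2 [205, 250]
yellow [657, -149, 56, 55] 1.3 [360, 209]
yellow c 542 -240 size 80 51 ang 83.1 top z mm 55.4 tilt [-0.01  0.01]
yellow c 532 271 size 80 49 ang 2.2 top z mm 61.9 tilt [ 0.   -0.02]
yellow c 663 -153 size 57 57 ang 1.3 top z mm 9.6 tilt [-0.18  0.02]
blue c 439 -374 size 29 118 ang 13.6 top z mm 16.0 tilt [ 0.01 -0.  ]
blue c 555 -380 size 117 30 ang 72.8 top z mm 16.3 tilt [-0.02  0.  ]
blue c 645 -286 size 28 118 ang 18.0 top z mm 16.5 tilt [-0.03 -0.02]
```

Call:
{"method": "move_arm", "body": {
  "hand": [0.4, 0.4, 0.4, 0.4, 0.4, 0.4, 0.4, 0.4, 0.4, 0.4, 0.4],
  "delta_pos": [
    [0, 0, 0],
    [0, 0, 0],
    [0, 0, 0],
    [-0.032, -0.0148, 0.0036],
    [-0.032, -0.0148, 0.0036],
    [-0.032, -0.0148, 0.0036],
    [-0.032, -0.0148, 0.0036],
    [-0.032, -0.0148, 0.0036],
    [-0.032, -0.0148, 0.0036],
    [-0.032, -0.0148, 0.0036],
    [-0.032, -0.0148, 0.0036]
  ],
  "rot": [
    [0, 0, -0.1177],
    [0, 0, -0.1177],
    [0, 0, -0.1177],
    [0, 0, 0],
    [0, 0, 0],
    [0, 0, 0],
    [0, 0, 0],
    [0, 0, 0],
    [0, 0, 0],
    [0, 0, 0],
    [0, 0, 0]
  ]
}}

```text
clock: 24.17
tcp_pos: [0.6425, -0.287, 0.0964]
ee_rot: [[-0.309, 0.951, -0.002], [0.951, 0.309, 0.001], [0.001, -0.002, -1.0]]
ft_force: [0.6, -0.0, -0.1]
finger_gap: 0.7
grip_force: 0.0
```

Call:
{"method": "move_arm", "body": {
  "hand": [0.4, 0.4, 0.4],
  "delta_pos": [
    [0, 0, 0],
    [0, 0, 0],
    [0, 0, 0]
  ],
  "rot": [
    [0, 0, 0],
    [0, 0, 0],
    [0, 0, 0]
  ]
}}

```text
clock: 24.42
tcp_pos: [0.6431, -0.2853, 0.0968]
ee_rot: [[-0.309, 0.951, -0.002], [0.951, 0.309, 0.001], [0.002, -0.001, -1.0]]
ft_force: [0.5, 0.4, 0.2]
finger_gap: 0.702
grip_force: 0.0
```

```bash
python3 - <<'E'
from h import *
c=plan(.645,-.286,.009,18)
E
```

```text
t 24.42 at [ 0.6431 -0.2853  0.0968] phi 18.0 gap 0.702 F [0.5 0.4 0.2] grip 0.0 q7 0.93
 turn 1 x -0.0001; then 3 x [-0.0004, 0.0005, 0.0293]
```

Call:
{"method": "move_arm", "body": {
  "hand": [0.4, 0.4, 0.4, 0.4, 0.4, 0.4, -1, -1, -1, -1, -1, -1],
  "delta_pos": [
    [0, 0.001, 0.03],
    [0, 0, 0.028],
    [0, 0, 0.017],
    [0, 0, 0.009],
    [0, 0, 0.004],
    [0, 0, 0],
    [0, 0, 0],
    [0, 0, 0],
    [0, 0, 0],
    [0, 0, 0],
    [0, 0, 0],
    [0, 0, 0]
  ],
  "rot": [
    [0, 0, 0],
    [0, 0, 0],
    [0, 0, 0],
    [0, 0, 0],
    [0, 0, 0],
    [0, 0, 0],
    [0, 0, 0],
    [0, 0, 0],
    [0, 0, 0],
    [0, 0, 0],
    [0, 0, 0],
    [0, 0, 0]
  ]
}}

```text
clock: 25.42
tcp_pos: [0.6445, -0.2857, 0.0106]
ee_rot: [[-0.309, 0.951, 0.0], [0.951, 0.309, -0.0], [-0.0, 0.0, -1.0]]
ft_force: [-0.3, 0.6, 3.1]
finger_gap: 0.359
grip_force: 30.0
```

Call:
{"method": "move_arm", "body": {
  "hand": [-1, -1, -1, -1, -1, -1, -1, -1],
  "delta_pos": [
    [0, 0, -0.02],
    [0, 0, -0.035],
    [0, 0, -0.035],
    [0, 0, -0.025],
    [0, 0, -0.01],
    [0, 0, 0],
    [0, 0, 0],
    [0, 0, 0]
  ],
  "rot": [
    [0, 0, 0],
    [0, 0, 0],
    [0, 0, 0],
    [0, 0, 0],
    [0, 0, 0],
    [0, 0, 0],
    [0, 0, 0],
    [0, 0, 0]
  ]
}}

```text
clock: 26.08
tcp_pos: [0.6436, -0.2848, 0.1327]
ee_rot: [[-0.309, 0.951, -0.003], [0.951, 0.309, 0.001], [0.002, -0.002, -1.0]]
ft_force: [0.1, 0.6, -2.0]
finger_gap: 0.363
grip_force: 30.0
```

```bash
python3 - <<'E'
from h import *
c=plan(.545,.195,.12,94.6)
E
```

```text
t 26.08 at [ 0.6436 -0.2848  0.1327] phi 18.0 gap 0.363 F [ 0.1  0.6 -2. ] grip 30.0 q7 0.92
 turn 11 x -0.1215; then 13 x [0.0046, 0.0374, 0.001]
```

Call:
{"method": "move_arm", "body": {
  "hand": [-1, -1, -1, -1, -1, -1, -1, -1, -1, -1, -1, -1],
  "delta_pos": [
    [0, 0, 0],
    [0, 0, 0],
    [0, 0, 0],
    [0, 0, 0],
    [0, 0, 0],
    [0, 0, 0],
    [0, 0, 0],
    [0, 0, 0],
    [0, 0, 0],
    [0, 0, 0],
    [0, 0, 0],
    [0.0046, 0.0374, 0.001]
  ],
  "rot": [
    [0, 0, -0.1215],
    [0, 0, -0.1215],
    [0, 0, -0.1215],
    [0, 0, -0.1215],
    [0, 0, -0.1215],
    [0, 0, -0.1215],
    [0, 0, -0.1215],
    [0, 0, -0.1215],
    [0, 0, -0.1215],
    [0, 0, -0.1215],
    [0, 0, -0.1215],
    [0, 0, 0]
  ]
}}

```text
clock: 27.08
tcp_pos: [0.6342, -0.2565, 0.1317]
ee_rot: [[-0.997, -0.081, -0.003], [-0.081, 0.997, -0.005], [0.004, -0.004, -1.0]]
ft_force: [1.0, -1.0, -1.0]
finger_gap: 0.36
grip_force: 30.0
```

Call:
{"method": "move_arm", "body": {
  "hand": [-1, -1, -1, -1, -1, -1, -1, -1, -1, -1, -1, -1],
  "delta_pos": [
    [0.0046, 0.0374, 0.001],
    [0.0046, 0.0374, 0.001],
    [0.0046, 0.0374, 0.001],
    [0.0046, 0.0374, 0.001],
    [0.0046, 0.0374, 0.001],
    [0.0046, 0.0374, 0.001],
    [0.0046, 0.0374, 0.001],
    [0.0046, 0.0374, 0.001],
    [0.0046, 0.0374, 0.001],
    [0.0046, 0.0374, 0.001],
    [0.0046, 0.0374, 0.001],
    [0.0046, 0.0374, 0.001]
  ],
  "rot": [
    [0, 0, 0],
    [0, 0, 0],
    [0, 0, 0],
    [0, 0, 0],
    [0, 0, 0],
    [0, 0, 0],
    [0, 0, 0],
    [0, 0, 0],
    [0, 0, 0],
    [0, 0, 0],
    [0, 0, 0],
    [0, 0, 0]
  ]
}}

```text
clock: 28.08
tcp_pos: [0.5442, 0.1959, 0.1202]
ee_rot: [[-0.997, -0.08, -0.003], [-0.08, 0.997, -0.001], [0.003, -0.001, -1.0]]
ft_force: [1.5, 0.8, -1.0]
finger_gap: 0.362
grip_force: 30.0
```

Call:
{"method": "move_arm", "body": {
  "hand": [-1, -1, -1, -1, -1, -1],
  "delta_pos": [
    [0, 0, 0],
    [0, 0, 0],
    [0, 0, 0.025],
    [0, 0, 0.03],
    [0, 0, 0.015],
    [0, 0, 0]
  ],
  "rot": [
    [0, 0, 0],
    [0, 0, 0],
    [0, 0, 0],
    [0, 0, 0],
    [0, 0, 0],
    [0, 0, 0]
  ]
}}

```text
clock: 28.58
tcp_pos: [0.5432, 0.1916, 0.0474]
ee_rot: [[-0.997, -0.078, -0.007], [-0.078, 0.997, -0.004], [0.007, -0.003, -1.0]]
ft_force: [-0.6, -1.2, -1.8]
finger_gap: 0.363
grip_force: 30.0
```

```bash
python3 - <<'E'
from h import *
p,_=get_image('wrist');cv2.imwrite('pics/w5.png',p[:,:,::-1])
c=plan(.545,.195,.018,94.6)
E
```

```text
t 28.63 at [0.5446 0.1922 0.0497] phi 94.5 gap 0.364 F [ 0.3 -0.2 -1.4] grip 30.0 q7 1.3
 turn 1 x -0.0019; then 1 x [-0.0007, 0.0027, 0.0317]
```

View pics/w5.png

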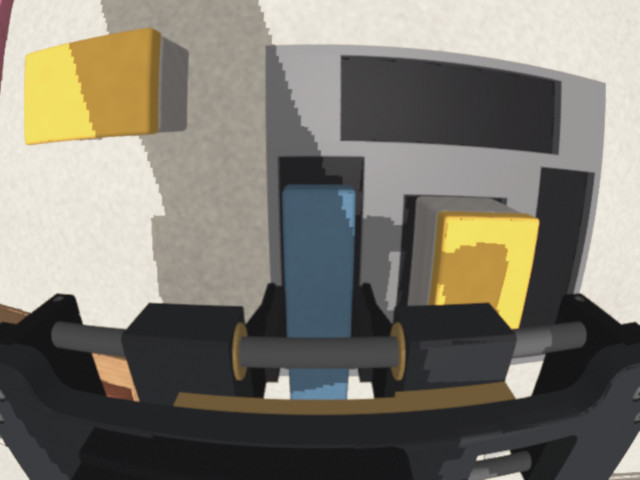

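The blue strip (mid-column about 319) lines up with the right slot (280–363). I'll lower it and release.

Call:
{"method": "move_arm", "body": {
  "hand": [-1, -1, -1, -1, -1, -1, -0.02, -0.02, -0.02, -0.02],
  "delta_pos": [
    [0, 0.002, 0.012],
    [0, 0, 0.01],
    [0, 0, 0.006],
    [0, 0, 0.003],
    [0, 0, 0],
    [0, 0, 0],
    [0, 0, 0],
    [0, 0, 0],
    [0, 0, 0],
    [0, 0, 0]
  ],
  "rot": [
    [0, 0, 0],
    [0, 0, 0],
    [0, 0, 0],
    [0, 0, 0],
    [0, 0, 0],
    [0, 0, 0],
    [0, 0, 0],
    [0, 0, 0],
    [0, 0, 0],
    [0, 0, 0]
  ]
}}

```text
clock: 29.47
tcp_pos: [0.5461, 0.1964, 0.0214]
ee_rot: [[-0.997, -0.08, 0.001], [-0.08, 0.997, 0.0], [-0.001, 0.0, -1.0]]
ft_force: [0.2, -0.0, 0.5]
finger_gap: 0.483
grip_force: 0.0
```

Call:
{"method": "move_arm", "body": {
  "hand": [0, 0, 0, 0, 0, 0, 0],
  "delta_pos": [
    [0, 0, -0.02],
    [0, 0, -0.035],
    [0, 0, -0.035],
    [0, 0, -0.025],
    [0, 0, 0],
    [0, 0, 0],
    [0, 0, 0]
  ],
  "rot": [
    [0, 0, 0],
    [0, 0, 0],
    [0, 0, 0],
    [0, 0, 0],
    [0, 0, 0],
    [0, 0, 0],
    [0, 0, 0]
  ]
}}

```text
clock: 30.05
tcp_pos: [0.5455, 0.1963, 0.1355]
ee_rot: [[-0.997, -0.08, -0.001], [-0.08, 0.997, -0.0], [0.001, -0.0, -1.0]]
ft_force: [0.4, 1.0, 0.3]
finger_gap: 0.498
grip_force: 0.0
```

```bash
python3 - <<'E'
from h import *
c=plan(.555,-.380,.13,-17.2)
c=plan(.555,-.380,.009,-17.2,c)
top()
E
```

```text
t 30.05 at [0.5455 0.1963 0.1355] phi 94.6 gap 0.498 F [0.4 1.  0.3] grip 0.0 q7 1.28
 turn 16 x 0.1219; then 16 x [-0.0342, 0.0112, 0.0003]
 turn 1 x -0.0000; then 4 x [0.0, 0.0, 0.0302]
blue [439, -374, 118, 29] -76.4 [438, 289]
blue [555, -381, 117, 30] 72.8 [441, 248]
terra [679, -7, 120, 40] 88.2 [309, 201]
yellow [446, 71, 76, 49] -88.8 [279, 283]
yellow [543, -240, 80, 51] 84.1 [393, 250]
yellow [657, -149, 56, 55] 1.3 [361, 209]
```

Call:
{"method": "move_arm", "body": {
  "hand": [0.3, 0.3, 0.3, 0.3, 0.3, 0.3, 0.3, 0.3, 0.3, 0.3, 0.3, 0.3],
  "delta_pos": [
    [0, 0, 0],
    [0, 0, 0],
    [0, 0, 0],
    [0, 0, 0],
    [0, 0, 0],
    [0, 0, 0],
    [0, 0, 0],
    [0, 0, 0],
    [0, 0, 0],
    [0, 0, 0],
    [0, 0, 0],
    [0, 0, 0]
  ],
  "rot": [
    [0, 0, 0.1219],
    [0, 0, 0.1219],
    [0, 0, 0.1219],
    [0, 0, 0.1219],
    [0, 0, 0.1219],
    [0, 0, 0.1219],
    [0, 0, 0.1219],
    [0, 0, 0.1219],
    [0, 0, 0.1219],
    [0, 0, 0.1219],
    [0, 0, 0.1219],
    [0, 0, 0.1219]
  ]
}}

```text
clock: 31.1
tcp_pos: [0.5451, 0.196, 0.1346]
ee_rot: [[-0.181, 0.983, -0.002], [0.983, 0.181, -0.001], [-0.001, -0.002, -1.0]]
ft_force: [-0.2, 0.2, -0.0]
finger_gap: 0.649
grip_force: 0.0
```

Call:
{"method": "move_arm", "body": {
  "hand": [0.4, 0.4, 0.4, 0.4, 0.4, 0.4, 0.4, 0.4, 0.4, 0.4, 0.4, 0.4],
  "delta_pos": [
    [0, 0, 0],
    [0, 0, 0],
    [0, 0, 0],
    [0, 0, 0],
    [-0.0342, 0.0112, 0.0003],
    [-0.0342, 0.0112, 0.0003],
    [-0.0342, 0.0112, 0.0003],
    [-0.0342, 0.0112, 0.0003],
    [-0.0342, 0.0112, 0.0003],
    [-0.0342, 0.0112, 0.0003],
    [-0.0342, 0.0112, 0.0003],
    [-0.0342, 0.0112, 0.0003]
  ],
  "rot": [
    [0, 0, 0.1219],
    [0, 0, 0.1219],
    [0, 0, 0.1219],
    [0, 0, 0.1219],
    [0, 0, 0],
    [0, 0, 0],
    [0, 0, 0],
    [0, 0, 0],
    [0, 0, 0],
    [0, 0, 0],
    [0, 0, 0],
    [0, 0, 0]
  ]
}}

```text
clock: 32.1
tcp_pos: [0.5497, -0.0932, 0.1325]
ee_rot: [[0.295, 0.955, -0.002], [0.955, -0.295, -0.0], [-0.001, -0.002, -1.0]]
ft_force: [0.8, 0.6, 0.2]
finger_gap: 0.705
grip_force: 0.0
```

Call:
{"method": "move_arm", "body": {
  "hand": [0.4, 0.4, 0.4, 0.4, 0.4, 0.4, 0.4, 0.4, 0.4, 0.4, 0.4],
  "delta_pos": [
    [-0.0342, 0.0112, 0.0003],
    [-0.0342, 0.0112, 0.0003],
    [-0.0342, 0.0112, 0.0003],
    [-0.0342, 0.0112, 0.0003],
    [-0.0342, 0.0112, 0.0003],
    [-0.0342, 0.0112, 0.0003],
    [-0.0342, 0.0112, 0.0003],
    [-0.0342, 0.0112, 0.0003],
    [0, 0, 0],
    [0, 0, 0],
    [0, 0, 0]
  ],
  "rot": [
    [0, 0, 0],
    [0, 0, 0],
    [0, 0, 0],
    [0, 0, 0],
    [0, 0, 0],
    [0, 0, 0],
    [0, 0, 0],
    [0, 0, 0],
    [0, 0, 0],
    [0, 0, 0],
    [0, 0, 0]
  ]
}}

```text
clock: 33.02
tcp_pos: [0.5551, -0.3788, 0.1297]
ee_rot: [[0.296, 0.955, -0.002], [0.955, -0.296, 0.001], [0.001, -0.002, -1.0]]
ft_force: [0.5, 1.0, 0.5]
finger_gap: 0.701
grip_force: 0.0
```

```bash
python3 - <<'E'
from h import *
c=plan(.555,-.381,.010,-17.2)
heights()
E
```

```text
t 33.02 at [ 0.5551 -0.3788  0.1297] phi -17.2 gap 0.701 F [0.5 1.  0.5] grip 0.0 q7 0.48
 turn 1 x 0.0002; then 4 x [-0.0005, 0.0001, 0.0299]
yellow c 446 71 size 49 76 ang 1.2 top z mm 55.1 tilt [0.01 0.01]
yellow c 543 -240 size 80 51 ang 83.1 top z mm 55.1 tilt [-0.01  0.01]
yellow c 532 271 size 80 49 ang 2.2 top z mm 61.7 tilt [ 0.   -0.02]
yellow c 663 -153 size 57 57 ang 1.3 top z mm 9.2 tilt [-0.18  0.04]
blue c 551 198 size 119 31 ang 4.8 top z mm 26.6 tilt [ 0.07 -0.03]
```

The blue strip in the right slot reads high (top at 26.6 mm, tilt 0.07), so its +x end is probably propped on the rim. I'll mend it afterwards. For the next grasps I'll measure the strip's end in the tool frame with the wrist camera.

```bash
cat >> h.py <<'E'
def wrist_end(ztool,col='blue',save=None,near=.03):
    """strip end (tool +x side) seen by wrist: plane at tool z=ztool; centre offset along tool x, lateral offset"""
    o,tp,f=state();p,_=get_image('wrist')
    k=get_calibration('wrist');M=k['mtx'];T=np.array(k['tool_from_camera'])
    if save: cv2.imwrite(save,p[:,:,::-1])
    m=cv2.inRange(cv2.cvtColor(p,cv2.COLOR_RGB2HSV),*RANGES[col])
    v,u=np.nonzero(m);a=(u-M[0,2])/M[0,0];b=(v-M[1,2])/M[1,1];r=np.hypot(a,b)+1e-9
    d=T[:3,:3]@np.array([np.sin(r)*a/r,np.sin(r)*b/r,np.cos(r)]);c=T[:3,3]
    P=(c[:,None]+d*(ztool-c[2])/d[2])[:2].T*1000
    P=P[(abs(P[:,1])<30)&(abs(P[:,0])<100)]
    e=np.percentile(P[:,0],99.5);q=P[(P[:,0]>e-20)&(P[:,0]<e-5)]
    print('end x',round(e,1),'centre offset along tool x',round(e-60,1),'lateral',np.round(np.percentile(q[:,1],[2,98]),1),'n',len(P), 'xrange',P[:,0].min().round(1))
E
python3 - <<'E'
from h import *
o,p,f=state();print(get_calibration('wrist'));wrist_end(p[2]-.016)
E
```

```text
{'mtx': array([[371.64829954,   0.        , 318.45471638],
       [  0.        , 371.64829954, 240.53220918],
       [  0.        ,   0.        ,   1.        ]]), 'tool_from_camera': array([[ 2.39092707e-04, -9.53081660e-01, -3.02713217e-01,
         8.25263041e-02],
       [ 9.99999934e-01,  1.45376152e-04,  3.32120771e-04,
         6.57024813e-05],
       [-2.72530933e-04, -3.02713276e-01,  9.53081633e-01,
        -1.61478776e-01],
       [ 0.00000000e+00,  0.00000000e+00,  0.00000000e+00,
         1.00000000e+00]])}Traceback (most recent call last):
  File "<stdin>", line 2, in <module>
  File "h.py", line 62, in wrist_end
    e=np.percentile(P[:,0],99.5);q=P[(P[:,0]>e-20)&(P[:,0]<e-5)]
    return _quantile_unchecked(
        a, q, axis, out, overwrite_input, method, keepdims, weights)
    return _ureduce(a,
                    func=_quantile_ureduce_func,
    ...<5 lines>...
                    overwrite_input=overwrite_input,
                    method=method)
    r = func(a, **kwargs)
    result = _quantile(arr,
                       quantiles=q,
    ...<2 lines>...
                       out=out,
                       weights=wgt)
    slices_having_nans = np.isnan(arr[-1, ...])
                                  ~~~^^^^^^^^^
IndexError: index -1 is out of bounds for axis 0 with size 0
```

```bash
python3 - <<'E'
from h import *
p,_=get_image('wrist');cv2.imwrite('pics/w6.png',p[:,:,::-1])
print(cv2.cvtColor(p,cv2.COLOR_RGB2HSV)[200:340:20,318].tolist())
E
```

```text
[[103, 91, 95], [104, 94, 95], [103, 93, 90], [102, 95, 91], [102, 95, 91], [103, 93, 93], [20, 27, 214]]
```

View pics/w6.png

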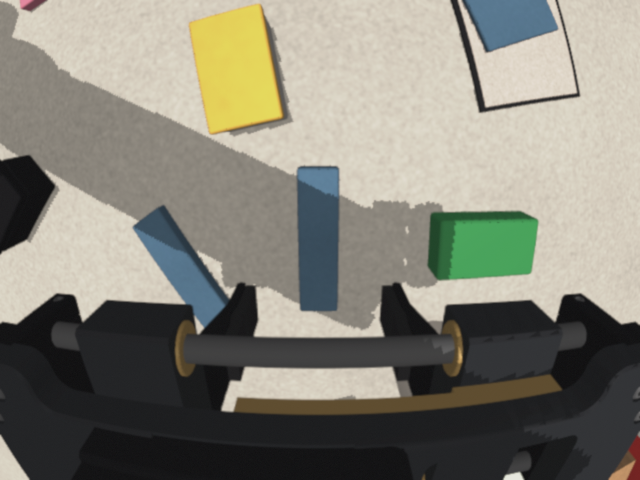

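The strip is fully visible at (298–340, 167–310), with the green stone well to its right (430+).

```bash
sed -i 's/m=cv2.inRange(cv2.cvtColor(p,cv2.COLOR_RGB2HSV),\*RANGES\[col\])/m=cv2.inRange(cv2.cvtColor(p,cv2.COLOR_RGB2HSV),(97,65,30),(125,255,255))/' h.py; python3 - <<'E'
from h import *
o,p,f=state();wrist_end(p[2]-.016)
E
```

```text
end x 52.1 centre offset along tool x -7.9 lateral [-15.1  14. ] n 5448 xrange -65.5
```

The wrist camera puts the strip 7 mm further along −x of the tool, which explains the earlier offset. I'll correct for it and grip.

Call:
{"method": "move_arm", "body": {
  "hand": [0.4, 0.4, 0.4, 0.4, 0.4, 0.4, 0.4, -1, -1, -1, -1, -1],
  "delta_pos": [
    [-0.007, 0, 0.02],
    [0, 0, 0.035],
    [0, 0, 0.035],
    [0, 0, 0.018],
    [0, 0, 0.008],
    [0, 0, 0.003],
    [0, 0, 0],
    [0, 0, 0],
    [0, 0, 0],
    [0, 0, 0],
    [0, 0, 0],
    [0, 0, 0]
  ],
  "rot": [
    [0, 0, 0],
    [0, 0, 0],
    [0, 0, 0],
    [0, 0, 0],
    [0, 0, 0],
    [0, 0, 0],
    [0, 0, 0],
    [0, 0, 0],
    [0, 0, 0],
    [0, 0, 0],
    [0, 0, 0],
    [0, 0, 0]
  ]
}}

```text
clock: 34.22
tcp_pos: [0.5538, -0.3862, 0.0129]
ee_rot: [[0.295, 0.955, 0.001], [0.955, -0.295, -0.0], [0.0, 0.001, -1.0]]
ft_force: [-0.6, 0.2, -0.2]
finger_gap: 0.404
grip_force: 0.0
```

Call:
{"method": "move_arm", "body": {
  "hand": [-1, -1, -1, -1, -1, -1, -1, -1, -1],
  "delta_pos": [
    [0, 0, 0],
    [0, 0, -0.02],
    [0, 0, -0.035],
    [0, 0, -0.035],
    [0, 0, -0.025],
    [0, 0, -0.01],
    [0, 0, 0],
    [0, 0, 0],
    [0, 0, 0]
  ],
  "rot": [
    [0, 0, 0],
    [0, 0, 0],
    [0, 0, 0],
    [0, 0, 0],
    [0, 0, 0],
    [0, 0, 0],
    [0, 0, 0],
    [0, 0, 0],
    [0, 0, 0]
  ]
}}

```text
clock: 34.97
tcp_pos: [0.5528, -0.3852, 0.135]
ee_rot: [[0.295, 0.955, -0.003], [0.955, -0.295, 0.002], [0.001, -0.003, -1.0]]
ft_force: [-0.3, 0.5, -1.9]
finger_gap: 0.361
grip_force: 30.0
```

```bash
python3 - <<'E'
from h import *
wrist_end(-.006)
c=plan(.534,.349,.12,-85.5)
E
```

```text
end x 61.6 centre offset along tool x 1.6 lateral [-14.6  14.2] n 12333 xrange -54.2
t 35.02 at [ 0.5527 -0.3852  0.135 ] phi -17.2 gap 0.357 F [-0.7  1.8 -1.5] grip 30.0 q7 0.49
 turn 16 x -0.1218; then 20 x [-0.0019, 0.0367, 0.0007]
```

```bash
sed -i 's/<112/<125/' h.py; python3 - <<'E'
from h import *
c=plan(.534,.349,.12,-85.5)
E
```

```text
t 35.02 at [ 0.5527 -0.3852  0.135 ] phi -17.2 gap 0.357 F [-0.7  1.8 -1.5] grip 30.0 q7 0.49
 turn 10 x 0.1193; then 20 x [0.0019, -0.0367, 0.0007]
```

Call:
{"method": "move_arm", "body": {
  "hand": [-1, -1, -1, -1, -1, -1, -1, -1, -1, -1, -1, -1],
  "delta_pos": [
    [0, 0, 0],
    [0, 0, 0],
    [0, 0, 0],
    [0, 0, 0],
    [0, 0, 0],
    [0, 0, 0],
    [0, 0, 0],
    [0, 0, 0],
    [0, 0, 0],
    [0, 0, 0],
    [0.0019, -0.0367, 0],
    [0.0019, -0.0367, 0]
  ],
  "rot": [
    [0, 0, 0.1193],
    [0, 0, 0.1193],
    [0, 0, 0.1193],
    [0, 0, 0.1193],
    [0, 0, 0.1193],
    [0, 0, 0.1193],
    [0, 0, 0.1193],
    [0, 0, 0.1193],
    [0, 0, 0.1193],
    [0, 0, 0.1193],
    [0, 0, 0],
    [0, 0, 0]
  ]
}}

```text
clock: 36.02
tcp_pos: [0.5495, -0.3138, 0.1354]
ee_rot: [[0.997, 0.073, -0.003], [0.073, -0.997, -0.001], [-0.003, 0.001, -1.0]]
ft_force: [1.5, 0.6, -1.5]
finger_gap: 0.356
grip_force: 30.0
```

Call:
{"method": "move_arm", "body": {
  "hand": [-1, -1, -1, -1, -1, -1, -1, -1, -1, -1, -1, -1],
  "delta_pos": [
    [0.0019, -0.0367, 0],
    [0.0019, -0.0367, 0],
    [0.0019, -0.0367, 0],
    [0.0019, -0.0367, 0],
    [0.0019, -0.0367, 0],
    [0.0019, -0.0367, 0],
    [0.0019, -0.0367, 0],
    [0.0019, -0.0367, 0],
    [0.0019, -0.0367, 0],
    [0.0019, -0.0367, 0],
    [0.0019, -0.0367, 0],
    [0.0019, -0.0367, 0]
  ],
  "rot": [
    [0, 0, 0],
    [0, 0, 0],
    [0, 0, 0],
    [0, 0, 0],
    [0, 0, 0],
    [0, 0, 0],
    [0, 0, 0],
    [0, 0, 0],
    [0, 0, 0],
    [0, 0, 0],
    [0, 0, 0],
    [0, 0, 0]
  ]
}}

```text
clock: 37.02
tcp_pos: [0.5388, 0.1301, 0.1362]
ee_rot: [[0.997, 0.078, -0.001], [0.078, -0.997, -0.001], [-0.002, 0.001, -1.0]]
ft_force: [0.7, 0.3, -1.8]
finger_gap: 0.358
grip_force: 30.0
```

Call:
{"method": "move_arm", "body": {
  "hand": [-1, -1, -1, -1, -1, -1, -1, -1, -1, -1, -1],
  "delta_pos": [
    [0.0019, -0.0367, 0],
    [0.0019, -0.0367, 0],
    [0.0019, -0.0367, 0],
    [0.0019, -0.0367, 0],
    [0.0019, -0.0367, 0],
    [0.0019, -0.0367, 0],
    [0, 0, 0.02],
    [0, 0, 0.03],
    [0, 0, 0.02],
    [0, 0, 0.01],
    [0, 0, 0]
  ],
  "rot": [
    [0, 0, 0],
    [0, 0, 0],
    [0, 0, 0],
    [0, 0, 0],
    [0, 0, 0],
    [0, 0, 0],
    [0, 0, 0],
    [0, 0, 0],
    [0, 0, 0],
    [0, 0, 0],
    [0, 0, 0]
  ]
}}

```text
clock: 37.93
tcp_pos: [0.5323, 0.3475, 0.0541]
ee_rot: [[0.997, 0.078, -0.004], [0.078, -0.997, -0.004], [-0.004, 0.003, -1.0]]
ft_force: [-0.5, -0.4, -1.8]
finger_gap: 0.356
grip_force: 30.0
```

```bash
python3 - <<'E'
from h import *
wrist_end(-.003,save='pics/w7.png')
c=plan(.534,.349,.021,-85.5)
E
```

```text
end x 62.5 centre offset along tool x 2.5 lateral [-14.2  16.4] n 12898 xrange -57.4
t 37.98 at [0.5335 0.3479 0.0562] phi -85.5 gap 0.356 F [ 0.  -0.  -1.2] grip 30.0 q7 -1.75
 turn 1 x -0.0008; then 1 x [0.0006, -0.001, 0.0352]
```

View pics/w7.png

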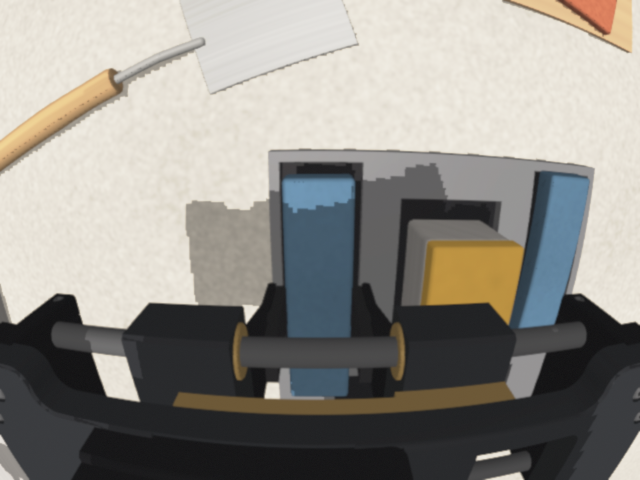

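The strip sits over the left slot (strip 283–355, slot 280–362). I'll shift it 2 mm and set it down.

Call:
{"method": "move_arm", "body": {
  "hand": [-1, -1, -1, -1, -1, -1, -0.02, -0.02, -0.02, -0.02],
  "delta_pos": [
    [-0.002, -0.001, 0.013],
    [0, 0, 0.011],
    [0, 0, 0.007],
    [0, 0, 0.004],
    [0, 0, 0],
    [0, 0, 0],
    [0, 0, 0],
    [0, 0, 0],
    [0, 0, 0],
    [0, 0, 0]
  ],
  "rot": [
    [0, 0, 0],
    [0, 0, 0],
    [0, 0, 0],
    [0, 0, 0],
    [0, 0, 0],
    [0, 0, 0],
    [0, 0, 0],
    [0, 0, 0],
    [0, 0, 0],
    [0, 0, 0]
  ]
}}

```text
clock: 38.82
tcp_pos: [0.5322, 0.3497, 0.0228]
ee_rot: [[0.997, 0.078, 0.001], [0.078, -0.997, 0.001], [0.001, -0.001, -1.0]]
ft_force: [-1.0, 0.4, -0.6]
finger_gap: 0.479
grip_force: 0.0
```

Call:
{"method": "move_arm", "body": {
  "hand": [0, 0, 0, 0, 0, 0, 0],
  "delta_pos": [
    [0, 0, -0.015],
    [0, 0, -0.03],
    [0, 0, -0.025],
    [0, 0, -0.01],
    [0, 0, 0],
    [0, 0, 0],
    [0, 0, 0]
  ],
  "rot": [
    [0, 0, 0],
    [0, 0, 0],
    [0, 0, 0],
    [0, 0, 0],
    [0, 0, 0],
    [0, 0, 0],
    [0, 0, 0]
  ]
}}

```text
clock: 39.4
tcp_pos: [0.5313, 0.3495, 0.1015]
ee_rot: [[0.997, 0.078, -0.001], [0.078, -0.997, -0.001], [-0.001, 0.0, -1.0]]
ft_force: [-0.3, -0.7, 0.9]
finger_gap: 0.501
grip_force: 0.0
```

```bash
python3 - <<'E'
from h import *
c=plan(.548,.196,.10,-85.5)
heights()
E
```

```text
t 39.4 at [0.5313 0.3495 0.1015] phi -85.5 gap 0.501 F [-0.3 -0.7  0.9] grip 0.0 q7 -1.78
 turn 1 x -0.0001; then 5 x [0.0009, 0.0309, 0.0003]
yellow c 446 71 size 49 76 ang 1.2 top z mm 55.3 tilt [0.01 0.01]
yellow c 543 -240 size 80 51 ang 84.1 top z mm 55.5 tilt [-0.01  0.  ]
yellow c 534 270 size 76 46 ang 1.3 top z mm 61.6 tilt [-0.01 -0.05]
yellow c 663 -153 size 57 57 ang 1.3 top z mm 9.8 tilt [-0.17 -0.  ]
blue c 439 -374 size 29 118 ang 13.6 top z mm 16.3 tilt [-0.    0.01]
blue c 552 199 size 119 31 ang 4.6 top z mm 26.4 tilt [ 0.07 -0.03]
```

The left strip went in. Now I mend the right one: grip it and pull it 7 mm toward the robot.

Call:
{"method": "move_arm", "body": {
  "hand": [0.1, 0.1, 0.1, 0.1, 0.1, 0.1, 0.1, 0.1],
  "delta_pos": [
    [0.0009, 0.0309, 0],
    [0.0009, 0.0309, 0],
    [0.0009, 0.0309, 0],
    [0.0009, 0.0309, 0],
    [0.0009, 0.0309, 0],
    [0, 0, 0],
    [0, 0, 0],
    [0, 0, 0]
  ],
  "rot": [
    [0, 0, 0],
    [0, 0, 0],
    [0, 0, 0],
    [0, 0, 0],
    [0, 0, 0],
    [0, 0, 0],
    [0, 0, 0],
    [0, 0, 0]
  ]
}}

```text
clock: 40.12
tcp_pos: [0.5481, 0.1963, 0.1017]
ee_rot: [[0.997, 0.078, -0.001], [0.078, -0.997, -0.0], [-0.001, 0.0, -1.0]]
ft_force: [0.2, 0.9, -0.2]
finger_gap: 0.548
grip_force: 0.0
```

```bash
python3 - <<'E'
from h import *
o,p,f=state();wrist_end(p[2]-.028,save='pics/w8.png')
c=plan(.548,.196,.020,-85.5)
heights()
E
```

```text
end x 61.3 centre offset along tool x 1.3 lateral [-14.4  16.6] n 7836 xrange -55.1
t 40.17 at [0.5481 0.197  0.1017] phi -85.4 gap 0.55 F [ 0.2  0.3 -0.7] grip 0.0 q7 -1.56
 turn 1 x 0.0011; then 3 x [-0.0, 0.0003, 0.0272]
yellow c 446 71 size 49 76 ang 1.2 top z mm 55.3 tilt [ 0.01 -0.  ]
yellow c 543 -240 size 80 51 ang 84.1 top z mm 55.2 tilt [-0.01  0.02]
yellow c 663 -153 size 57 57 ang 1.3 top z mm 9.3 tilt [-0.19  0.04]
blue c 439 -374 size 29 117 ang 13.6 top z mm 16.3 tilt [-0.03  0.  ]
```

View pics/w8.png

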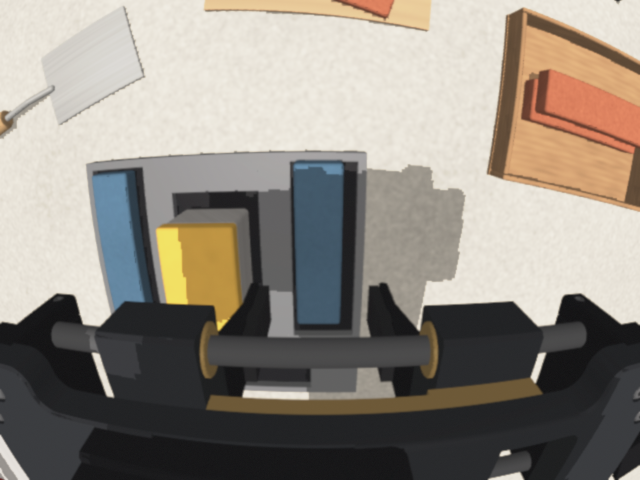

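In the wrist view, the right strip's far end (row 161) overlaps the slot end, so it is propped there. Both terracotta strips lie in the box.

Call:
{"method": "move_arm", "body": {
  "hand": [0.1, 0.1, 0.1, 0.1, 0.1, -1, -1, -1, -1, -1],
  "delta_pos": [
    [0, 0, 0.03],
    [0, 0, 0.028],
    [0, 0, 0.016],
    [0, 0, 0.008],
    [0, 0, 0],
    [0, 0, 0],
    [0, 0, 0],
    [0, 0, 0],
    [0, 0, 0],
    [0, 0, 0]
  ],
  "rot": [
    [0, 0, 0],
    [0, 0, 0],
    [0, 0, 0],
    [0, 0, 0],
    [0, 0, 0],
    [0, 0, 0],
    [0, 0, 0],
    [0, 0, 0],
    [0, 0, 0],
    [0, 0, 0]
  ]
}}

```text
clock: 41.05
tcp_pos: [0.5492, 0.1963, 0.0214]
ee_rot: [[0.997, 0.078, 0.001], [0.078, -0.997, 0.001], [0.002, -0.001, -1.0]]
ft_force: [-0.9, 0.2, 5.4]
finger_gap: 0.356
grip_force: 30.0
```

Call:
{"method": "move_arm", "body": {
  "hand": [-1, -1, -1, -1, -1, 0, 0, 0, 0, 0, 0, 0],
  "delta_pos": [
    [0, 0, -0.002],
    [-0.003, 0, 0],
    [-0.003, 0, 0],
    [-0.002, 0, 0],
    [0, 0, 0],
    [0, 0, 0],
    [0, 0, 0],
    [0, 0, 0],
    [0, 0, -0.02],
    [0, 0, -0.03],
    [0, 0, -0.03],
    [0, 0, 0]
  ],
  "rot": [
    [0, 0, 0],
    [0, 0, 0],
    [0, 0, 0],
    [0, 0, 0],
    [0, 0, 0],
    [0, 0, 0],
    [0, 0, 0],
    [0, 0, 0],
    [0, 0, 0],
    [0, 0, 0],
    [0, 0, 0],
    [0, 0, 0]
  ]
}}

```text
clock: 42.05
tcp_pos: [0.5436, 0.1955, 0.1075]
ee_rot: [[0.997, 0.077, 0.006], [0.077, -0.997, 0.003], [0.007, -0.003, -1.0]]
ft_force: [0.1, 0.3, -0.6]
finger_gap: 0.5
grip_force: 0.0
```

```bash
python3 - <<'E'
from h import *
c=plan(.438,-.378,.13,13.6)
heights('scene')
E
```

```text
t 42.05 at [0.5436 0.1955 0.1075] phi -85.6 gap 0.5 F [ 0.1  0.3 -0.6] grip 0.0 q7 -1.57
 turn 15 x -0.1154; then 16 x [-0.0333, -0.0148, -0.0014]
yellow c 658 -156 size 57 66 ang 46.6 top z mm 13.2 tilt [ 0.2  -0.18]
yellow c 544 -246 size 81 54 ang 83.7 top z mm 55.5 tilt [-0. -0.]
yellow c 446 65 size 56 86 ang 3.1 top z mm 55.0 tilt [ 0.02 -0.01]
yellow c 541 265 size 67 59 ang 3.9 top z mm 61.0 tilt [0.01 0.  ]
blue c 441 -380 size 31 116 ang 12.6 top z mm 16.7 tilt [0.05 0.01]
blue c 546 189 size 123 38 ang 5.0 top z mm 22.2 tilt [0.   0.02]
blue c 535 342 size 123 37 ang 2.2 top z mm 22.0 tilt [-0.   -0.05]
```

Both placed strips now have their tops at 22 mm and are flat. Next is the last blue strip.

Call:
{"method": "move_arm", "body": {
  "hand": [0.3, 0.3, 0.3, 0.3, 0.3, 0.3, 0.3, 0.3, 0.3, 0.3, 0.3, 0.3],
  "delta_pos": [
    [0, 0, -0.01],
    [0, 0, -0.01],
    [0, 0, 0],
    [0, 0, 0],
    [0, 0, 0],
    [0, 0, 0],
    [0, 0, 0],
    [0, 0, 0],
    [0, 0, 0],
    [0, 0, 0],
    [0, 0, 0],
    [0, 0, 0]
  ],
  "rot": [
    [0, 0, -0.1154],
    [0, 0, -0.1154],
    [0, 0, -0.1154],
    [0, 0, -0.1154],
    [0, 0, -0.1154],
    [0, 0, -0.1154],
    [0, 0, -0.1154],
    [0, 0, -0.1154],
    [0, 0, -0.1154],
    [0, 0, -0.1154],
    [0, 0, -0.1154],
    [0, 0, -0.1154]
  ]
}}

```text
clock: 43.1
tcp_pos: [0.5402, 0.1951, 0.1215]
ee_rot: [[0.102, 0.995, -0.001], [0.995, -0.102, -0.0], [-0.0, -0.001, -1.0]]
ft_force: [0.1, -0.1, 1.1]
finger_gap: 0.652
grip_force: 0.0
```

Call:
{"method": "move_arm", "body": {
  "hand": [0.4, 0.4, 0.4, 0.4, 0.4, 0.4, 0.4, 0.4, 0.4, 0.4, 0.4, 0.4],
  "delta_pos": [
    [0, 0, 0],
    [0, 0, 0],
    [0, 0, 0],
    [-0.0333, -0.0148, 0],
    [-0.0333, -0.0148, 0],
    [-0.0333, -0.0148, 0],
    [-0.0333, -0.0148, 0],
    [-0.0333, -0.0148, 0],
    [-0.0333, -0.0148, 0],
    [-0.0333, -0.0148, 0],
    [-0.0333, -0.0148, 0],
    [-0.0333, -0.0148, 0]
  ],
  "rot": [
    [0, 0, -0.1154],
    [0, 0, -0.1154],
    [0, 0, -0.1154],
    [0, 0, 0],
    [0, 0, 0],
    [0, 0, 0],
    [0, 0, 0],
    [0, 0, 0],
    [0, 0, 0],
    [0, 0, 0],
    [0, 0, 0],
    [0, 0, 0]
  ]
}}

```text
clock: 44.1
tcp_pos: [0.481, -0.1289, 0.1218]
ee_rot: [[-0.236, 0.972, -0.0], [0.972, 0.236, 0.001], [0.001, -0.0, -1.0]]
ft_force: [0.0, -0.5, -0.3]
finger_gap: 0.703
grip_force: 0.0
```

Call:
{"method": "move_arm", "body": {
  "hand": [0.4, 0.4, 0.4, 0.4, 0.4, 0.4, 0.4, 0.4, 0.4, 0.4],
  "delta_pos": [
    [-0.0333, -0.0148, 0],
    [-0.0333, -0.0148, 0],
    [-0.0333, -0.0148, 0],
    [-0.0333, -0.0148, 0],
    [-0.0333, -0.0148, 0],
    [-0.0333, -0.0148, 0],
    [-0.0333, -0.0148, 0],
    [0, 0, 0],
    [0, 0, 0],
    [0, 0, 0]
  ],
  "rot": [
    [0, 0, 0],
    [0, 0, 0],
    [0, 0, 0],
    [0, 0, 0],
    [0, 0, 0],
    [0, 0, 0],
    [0, 0, 0],
    [0, 0, 0],
    [0, 0, 0],
    [0, 0, 0]
  ]
}}

```text
clock: 44.93
tcp_pos: [0.4361, -0.3781, 0.1215]
ee_rot: [[-0.236, 0.972, -0.001], [0.972, 0.236, 0.001], [0.001, -0.001, -1.0]]
ft_force: [-0.2, 0.7, 0.1]
finger_gap: 0.7
grip_force: 0.0
```

```bash
python3 - <<'E'
from h import *
c=plan(.438,-.378,.010,13.6)
o,p,f=state();wrist_end(p[2]-.016)
E
```

```text
t 44.93 at [ 0.4361 -0.3781  0.1215] phi 13.6 gap 0.7 F [-0.2  0.7  0.1] grip 0.0 q7 1.16
 turn 1 x 0.0005; then 3 x [-0.0001, 0.0006, 0.0372]
end x 59.0 centre offset along tool x -1.0 lateral [-15.2  14. ] n 5914 xrange -58.6
```

Call:
{"method": "move_arm", "body": {
  "hand": [0.4, 0.4, 0.4, 0.4, 0.4, 0.4, 0.4, -1, -1, -1, -1, -1],
  "delta_pos": [
    [0, 0, 0.02],
    [0, 0, 0.035],
    [0, 0, 0.03],
    [0, 0, 0.016],
    [0, 0, 0.009],
    [0, 0, 0.002],
    [0, 0, 0],
    [0, 0, 0],
    [0, 0, 0],
    [0, 0, 0],
    [0, 0, 0],
    [0, 0, 0]
  ],
  "rot": [
    [0, 0, 0],
    [0, 0, 0],
    [0, 0, 0],
    [0, 0, 0],
    [0, 0, 0],
    [0, 0, 0],
    [0, 0, 0],
    [0, 0, 0],
    [0, 0, 0],
    [0, 0, 0],
    [0, 0, 0],
    [0, 0, 0]
  ]
}}

```text
clock: 45.98
tcp_pos: [0.4365, -0.3785, 0.0107]
ee_rot: [[-0.236, 0.972, 0.001], [0.972, 0.236, -0.0], [-0.0, 0.001, -1.0]]
ft_force: [0.6, 0.1, -0.7]
finger_gap: 0.403
grip_force: 0.0
```

Call:
{"method": "move_arm", "body": {
  "hand": [-1, -1, -1, -1, -1, -1, -1, -1, -1],
  "delta_pos": [
    [0, 0, 0],
    [0, 0, -0.02],
    [0, 0, -0.035],
    [0, 0, -0.035],
    [0, 0, -0.025],
    [0, 0, -0.01],
    [0, 0, 0],
    [0, 0, 0],
    [0, 0, 0]
  ],
  "rot": [
    [0, 0, 0],
    [0, 0, 0],
    [0, 0, 0],
    [0, 0, 0],
    [0, 0, 0],
    [0, 0, 0],
    [0, 0, 0],
    [0, 0, 0],
    [0, 0, 0]
  ]
}}

```text
clock: 46.73
tcp_pos: [0.4357, -0.3776, 0.1336]
ee_rot: [[-0.236, 0.972, -0.002], [0.972, 0.236, 0.001], [0.002, -0.002, -1.0]]
ft_force: [-0.1, 1.0, -2.3]
finger_gap: 0.359
grip_force: 30.0
```

```bash
python3 - <<'E'
from h import *
wrist_end(-.005)
c=plan(.4415,.265,.12,4.5)
heights()
E
```

```text
end x 60.5 centre offset along tool x 0.5 lateral [-15.3  14. ] n 12501 xrange -57.8
t 46.78 at [ 0.4356 -0.3776  0.1335] phi 13.7 gap 0.358 F [-0.1 -0.4 -1.8] grip 30.0 q7 1.15
 turn 2 x 0.0800; then 17 x [0.0377, 0.0033, 0.0008]
yellow c 446 71 size 49 76 ang 1.5 top z mm 55.4 tilt [-0.02  0.  ]
yellow c 543 -240 size 80 51 ang 83.1 top z mm 55.2 tilt [-0.01  0.01]
yellow c 532 271 size 80 49 ang 2.2 top z mm 61.9 tilt [ 0.   -0.05]
yellow c 663 -153 size 57 57 ang 1.0 top z mm 9.4 tilt [-0.2   0.04]
blue c 537 352 size 120 31 ang 4.4 top z mm 23.1 tilt [ 0.01 -0.05]
blue c 544 197 size 119 31 ang 4.3 top z mm 22.9 tilt [-0.01 -0.02]
```

Call:
{"method": "move_arm", "body": {
  "hand": [-1, -1, -1, -1, -1, -1, -1, -1, -1, -1, -1, -1],
  "delta_pos": [
    [0, 0, 0],
    [0, 0, 0],
    [0.0377, 0.0033, 0],
    [0.0377, 0.0033, 0],
    [0.0377, 0.0033, 0],
    [0.0377, 0.0033, 0],
    [0.0377, 0.0033, 0],
    [0.0377, 0.0033, 0],
    [0.0377, 0.0033, 0],
    [0.0377, 0.0033, 0],
    [0.0377, 0.0033, 0],
    [0.0377, 0.0033, 0]
  ],
  "rot": [
    [0, 0, 0.08],
    [0, 0, 0.08],
    [0, 0, 0],
    [0, 0, 0],
    [0, 0, 0],
    [0, 0, 0],
    [0, 0, 0],
    [0, 0, 0],
    [0, 0, 0],
    [0, 0, 0],
    [0, 0, 0],
    [0, 0, 0]
  ]
}}

```text
clock: 47.83
tcp_pos: [0.4388, 0.0019, 0.1348]
ee_rot: [[-0.078, 0.997, -0.001], [0.997, 0.078, 0.0], [0.0, -0.001, -1.0]]
ft_force: [1.0, -0.4, -0.8]
finger_gap: 0.36
grip_force: 30.0
```

Call:
{"method": "move_arm", "body": {
  "hand": [-1, -1, -1, -1, -1, -1, -1, -1, -1, -1, -1, -1],
  "delta_pos": [
    [0.0377, 0.0033, 0],
    [0.0377, 0.0033, 0],
    [0.0377, 0.0033, 0],
    [0.0377, 0.0033, 0],
    [0.0377, 0.0033, 0],
    [0.0377, 0.0033, 0],
    [0.0377, 0.0033, 0],
    [0, 0, 0.02],
    [0, 0, 0.035],
    [0, 0, 0.02],
    [0, 0, 0.01],
    [0, 0, 0]
  ],
  "rot": [
    [0, 0, 0],
    [0, 0, 0],
    [0, 0, 0],
    [0, 0, 0],
    [0, 0, 0],
    [0, 0, 0],
    [0, 0, 0],
    [0, 0, 0],
    [0, 0, 0],
    [0, 0, 0],
    [0, 0, 0],
    [0, 0, 0]
  ]
}}

```text
clock: 48.83
tcp_pos: [0.4405, 0.2635, 0.0477]
ee_rot: [[-0.078, 0.997, -0.004], [0.997, 0.078, -0.004], [-0.003, -0.004, -1.0]]
ft_force: [0.2, 0.1, -1.7]
finger_gap: 0.36
grip_force: 30.0
```

```bash
python3 - <<'E'
from h import *
wrist_end(-.005,save='pics/w9.png')
c=plan(.4415,.265,.0185,4.5)
E
```

```text
end x 61.1 centre offset along tool x 1.1 lateral [-15.6  14.6] n 13073 xrange -57.9
t 48.88 at [0.4415 0.2642 0.0495] phi 4.5 gap 0.359 F [-0.2  0.5 -1.5] grip 30.0 q7 -0.4
 turn 1 x -0.0006; then 1 x [0.0009, 0.0, 0.031]
```

View pics/w9.png

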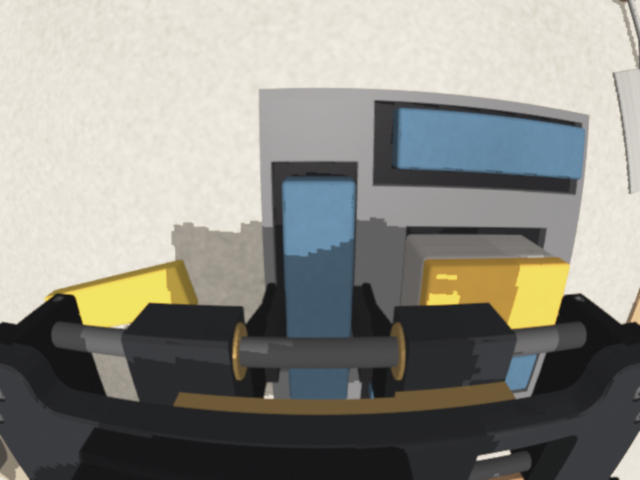

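The strip is about 2 mm to the +x side of the cross slot (slot 272–357, strip 284–354). I'll correct that and lower it.

Call:
{"method": "move_arm", "body": {
  "hand": [-1, -1, -1, -1, -1, -1, -0.02, -0.02, -0.02, -0.02],
  "delta_pos": [
    [0, -0.002, 0.012],
    [0, 0, 0.01],
    [0, 0, 0.006],
    [0, 0, 0.003],
    [0, 0, 0],
    [0, 0, 0],
    [0, 0, 0],
    [0, 0, 0],
    [0, 0, 0],
    [0, 0, 0]
  ],
  "rot": [
    [0, 0, 0],
    [0, 0, 0],
    [0, 0, 0],
    [0, 0, 0],
    [0, 0, 0],
    [0, 0, 0],
    [0, 0, 0],
    [0, 0, 0],
    [0, 0, 0],
    [0, 0, 0]
  ]
}}

```text
clock: 49.72
tcp_pos: [0.4402, 0.265, 0.0197]
ee_rot: [[-0.078, 0.997, 0.0], [0.997, 0.078, 0.001], [0.001, 0.0, -1.0]]
ft_force: [-0.4, 0.1, 0.3]
finger_gap: 0.476
grip_force: 0.0
```

Call:
{"method": "move_arm", "body": {
  "hand": [0, 0, 0, 0, 0, 0, 0, 0, 0, 0, 0, 0],
  "delta_pos": [
    [0, 0, -0.02],
    [0, 0, -0.035],
    [0, 0, -0.035],
    [0, 0, -0.035],
    [0, 0, -0.02],
    [-0.038, 0, 0],
    [-0.038, 0, 0],
    [-0.038, 0, 0],
    [-0.038, 0, 0],
    [-0.038, 0, 0],
    [-0.038, 0, 0],
    [-0.038, 0, 0]
  ],
  "rot": [
    [0, 0, 0],
    [0, 0, 0],
    [0, 0, 0],
    [0, 0, 0],
    [0, 0, 0],
    [0, 0, 0],
    [0, 0, 0],
    [0, 0, 0],
    [0, 0, 0],
    [0, 0, 0],
    [0, 0, 0],
    [0, 0, 0]
  ]
}}

```text
clock: 50.72
tcp_pos: [0.4606, -0.0022, 0.1646]
ee_rot: [[-0.078, 0.997, 0.001], [0.997, 0.078, 0.001], [0.001, 0.001, -1.0]]
ft_force: [0.3, 0.2, 0.3]
finger_gap: 0.498
grip_force: 0.0
```

Call:
{"method": "move_arm", "body": {
  "hand": [0, 0, 0, 0, 0, 0, 0],
  "delta_pos": [
    [-0.038, 0, 0],
    [-0.038, 0, 0],
    [-0.038, 0, 0],
    [-0.038, 0, 0],
    [0, 0, 0],
    [0, 0, 0],
    [0, 0, 0]
  ],
  "rot": [
    [0, 0, 0],
    [0, 0, 0],
    [0, 0, 0],
    [0, 0, 0],
    [0, 0, 0],
    [0, 0, 0],
    [0, 0, 0]
  ]
}}

```text
clock: 51.3
tcp_pos: [0.4727, -0.1517, 0.1642]
ee_rot: [[-0.078, 0.997, -0.0], [0.997, 0.078, 0.0], [0.0, -0.0, -1.0]]
ft_force: [-0.1, -0.5, 0.3]
finger_gap: 0.502
grip_force: 0.0
```

```bash
python3 - <<'E'
from h import *
heights();print('scene');heights('scene');top()
p,_=get_image('top');cv2.imwrite('pics/t2.png',cv2.resize(p[150:310,160:480,::-1],None,fx=2.5,fy=2.5))
E
```

```text
yellow c 446 71 size 49 76 ang 1.2 top z mm 55.2 tilt [ 0.01 -0.  ]
yellow c 532 271 size 80 49 ang 2.2 top z mm 61.8 tilt [-0.   -0.01]
yellow c 663 -153 size 57 57 ang 1.3 top z mm 9.4 tilt [-0.18  0.01]
blue c 443 268 size 32 118 ang 4.6 top z mm 22.4 tilt [ 0.   -0.01]
blue c 537 352 size 119 31 ang 4.6 top z mm 22.8 tilt [ 0.01 -0.06]
blue c 544 197 size 119 31 ang 4.4 top z mm 23.0 tilt [0. 0.]
scene
yellow c 659 -155 size 55 66 ang 46.6 top z mm 13.1 tilt [ 0.21 -0.18]
yellow c 543 -245 size 83 55 ang 83.6 top z mm 55.2 tilt [-0.   -0.01]
yellow c 447 64 size 54 85 ang 2.4 top z mm 55.3 tilt [ 0.01 -0.01]
yellow c 532 265 size 86 59 ang 3.9 top z mm 61.3 tilt [-0.   -0.01]
blue c 545 188 size 122 37 ang 4.3 top z mm 21.9 tilt [-0.    0.02]
blue c 535 342 size 123 38 ang 3.5 top z mm 21.8 tilt [-0.01 -0.07]
blue c 444 258 size 35 124 ang 4.6 top z mm 22.1 tilt [0.06 0.  ]
blue [443, 269, 118, 32] -85.9 [209, 283]
blue [538, 353, 120, 31] 4.6 [180, 249]
blue [544, 198, 120, 31] 4.7 [235, 248]
terra [680, -7, 121, 41] 87.7 [309, 201]
yellow [446, 71, 76, 49] -88.8 [279, 283]
yellow [533, 273, 80, 49] 2.2 [205, 250]
yellow [657, -149, 56, 55] 1.3 [361, 208]
```

View pics/t2.png

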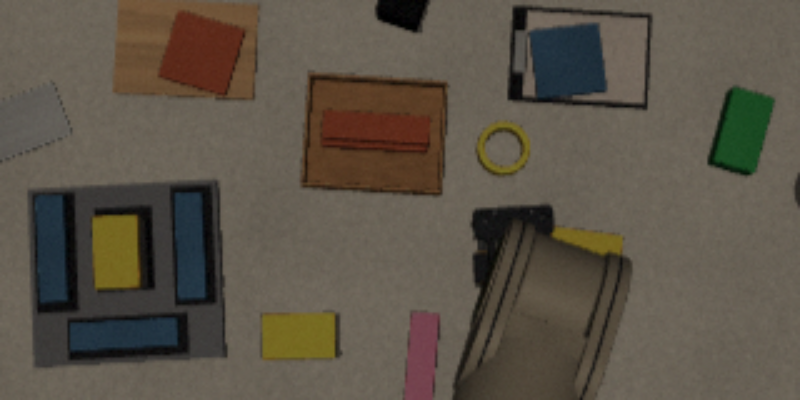

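In the crop, all three blue strips lie flat in their slots, and the loaded tin is in the well at crop (118,252). Both terracotta strips are in the box, and the empty tins are standing on the bench. I'm handing it in.

```bash
python3 -c "
from station import *
print(sign_off())"
```

```text
the job is handed in; nothing more can be done
None
```

I packed the tray and handed the job in at about 52 s of the 210 s allowed: the loaded tin stands in the well, the three blue strips lie flat in their own slots, both terracotta strips are in the stock box, and the two empty tins stand on the bench; `sign_off()` gave no verdict back.

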